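# Move three vessels on one station and stand the tube in the weighing beaker

### The job

Move the three vessels on to their next station: the weighed, stoppered flask goes from the balance to the middle of the stirrer plate, the mixed amber bottle from the stirrer to the middle of the plain white cooling tile, and the cooled beaker from the tile to the middle of the balance pan; the dark mat at the front is free for parking one of them meanwhile. Once the beaker stands on the pan, stand the blue-capped tube upright inside it, ready for weighing. Set everything down upright without dropping it, and leave the swab jar and the rack of dropper bottles where they are.

Things in the scene. Friction and masses are not known exactly. Their poses are not given: they have to be found in the camera images.
- flask: Conical (Erlenmeyer) glass flask, 250 ml, solid and closed with a dark rubber stopper; loose, about 0.2 kg; starts standing on the balance pan. Origin: centre of its underside, z up. Base diameter 85 mm, narrowing as a cone to the straight round neck, diameter 34 mm from 98 to 136 mm above the origin (grip here), rim bead 38 mm from 138 to 142 mm, stopper 34 mm wide up to 158 mm (the top).
- bottle: Round amber glass bottle with a white screw cap; loose, about 0.25 kg; starts standing on the stirrer plate. Origin: centre of its underside, z up. Body diameter 62 mm up to 78 mm, cap diameter 38 mm from 101 to 125 mm above the origin (the top; grip the cap).
- beaker: Open clear glass beaker, empty, round; loose, about 0.09 kg; starts standing on the cooling tile. Origin: centre of its underside, z up. Height 80 mm, outer diameter 60 mm at the rim and 58 mm at the foot, wall 3 mm, floor 4 mm thick, so inside about 53 mm wide. Grip it across the outside, just under the rim.
- tube: Self-standing clear plastic tube with flat foot and blue screw cap; loose, about 0.06 kg; starts standing on the bench near the front. Origin: centre of its underside, z up. Body diameter 29 mm, cap diameter 35 mm from 102 to 116 mm above the origin (the top; grip the cap). Stood in the beaker it rises 40 mm above the rim.
- balance: Compact laboratory balance, white and grey, with a round steel pan; fixed. Origin: on the bench exactly under the pan's centre, z up; pan diameter 120 mm, its top 62 mm above the origin, rigid. The housing is 170 mm wide (y) and reaches 140 mm from the origin to its front (-x, low display panel) and 75 mm to its back (+x); no part is higher than the pan.
- stirrer: Hotplate stirrer, white housing with a round aluminium plate and two black knobs; fixed, cold and still. Origin: on the bench exactly under the plate's centre, z up; plate diameter 135 mm, its top 85 mm above the origin, rigid. The housing is 160 mm wide (y) and reaches 155 mm from the origin to its front (-x, knobs) and 75 mm to its back (+x); no part is higher than the plate.
- tile: Plain square white glazed cooling tile lying on the bench, 108 x 108 x 8 mm (not the white plate with twelve round wells at the back); fixed. Origin: centre of its underside; top 8 mm above it.
- mat: Square dark rubber mat lying on the bench near the front, 90 x 90 x 3 mm; fixed, empty at the start: the free spot. Origin: centre of its underside; top 3 mm above it.
- swab_jar: Bystander: open clear plastic jar full of wooden swab sticks, 56 mm in diameter, 148 mm high with the sticks; loose. Origin: centre of its underside.
- dropper_rack: Bystander: wooden block 110 mm (x) x 38 mm (y) holding three small white dropper bottles, 76 mm high in all; loose. Origin: centre of its underside.
There are look-alikes about, which are no part of the job. Leave any red or turquoise look-alike of the tile alone.

How it is judged (in metres and radians):
On the way, in this order (a step that is already met when the one before it is completed fails the run):
1. the beaker stands on the balance pan, let go (horizontal distance between beaker and balance below 0.015 m and z of beaker in the frame of balance between 0.057 and 0.067 m and angle between beaker's own z axis and vertical below 0.12 rad and contact force between the fingers and beaker below 0.05 N), for 0.2 s.
2. the tube stands inside the beaker on the balance pan, let go (horizontal distance between beaker and balance below 0.015 m and z of beaker in the frame of balance between 0.057 and 0.067 m and angle between each of beaker, tube's own z axis and vertical below 0.12 rad and horizontal distance between tube and beaker below 0.02 m and z of tube in the frame of beaker between 0 and 0.01 m and contact force between the fingers and tube below 0.05 N), for 0.2 s.
At the end, for the whole second after the job is handed in: The flask stands upright on the stirrer plate, the bottle on the tile and the beaker on the balance pan, each within 15 mm of the middle of its station; the tube stands upright inside the beaker, on its floor; all four are upright within 0.12 rad, released and at rest (all of step 2 and horizontal distance between flask and stirrer below 0.015 m and z of flask in the frame of stirrer between 0.08 and 0.09 m and angle between each of flask, bottle's own z axis and vertical below 0.12 rad and horizontal distance between bottle and tile below 0.015 m and z of bottle in the frame of tile between 0.003 and 0.013 m and contact force between the fingers and flask below 0.05 N and contact force between the fingers and bottle below 0.05 N and contact force between the fingers and beaker below 0.05 N and linear speed of each of flask, bottle, beaker, tube below 0.02 m/s); the robot touches nothing.
It fails at once if a vessel or the tube is dropped (falls free of the fingers faster than 0.7 m/s, about 25 mm) ((contact force between the fingers and flask below 0.05 N and linear speed of flask above 0.7 m/s) or (contact force between the fingers and bottle below 0.05 N and linear speed of bottle above 0.7 m/s) or (contact force between the fingers and beaker below 0.05 N and linear speed of beaker above 0.7 m/s) or (contact force between the fingers and tube below 0.05 N and linear speed of tube above 0.7 m/s)).
It fails at once if a vessel or the tube is tipped beyond 0.6 rad (angle between any of flask, bottle, beaker, tube's own z axis and vertical above 0.6 rad).
It fails at once if the swab jar or the dropper rack is shifted by more than 30 mm or tipped over (distance of any of swab_jar, dropper_rack from where it was at the start of the episode above 0.03 m or angle between any of swab_jar, dropper_rack's own z axis and vertical above 0.5 rad).
It also fails if it takes over 134 s, if anything falls off the work surface, if the arm or the gripper's body presses on something with over 40 N, if the wrist force passes 120 N, or if a joint passes its speed limit or range.

### The arm

A 6-joint arm with a two-finger parallel gripper is mounted at the origin on the work surface. World frame = base frame: x ahead of the robot, y to its left, z up, the work surface at z = 0. Lengths are in mm, angles in rad, forces in N, time in s.
With the tool pointing down it reaches from about 300 to 775 mm from the base axis. Payload 14.6 kg.
Tool frame: the origin (TCP) lies midway between the tips of the shut fingers; the grasp point (between the pads) lies 19 mm behind it; z points along the fingers, y is the line along which they close (so a half turn about z gives the same grasp; the last joint's range is limited). The gripper opens to 94 mm and grips with 3 to 60 N. Pads are 16 mm wide; open, the fingers measure 119 mm over their backs; the gripper's body (75 mm by 177 mm) begins 78 mm behind the grasp point.
Start: joints at [1.178, 0.3, 1.521, -0, 1.321, -0.067], TCP at [176.034, 521.058, 205.446] pointing down, gripper open.
Joint ranges: [-3.03, 3.03], [-0.79, 2.21], [0.23, 2.52], [-1.04, 4.18], [0, 3.07], [-2.55, 2.55]. Speed limits (rad/s): [2.22, 2.22, 2.57, 3.14, 3.14, 3.14].

### API

Orientations are given as [roll, pitch, yaw] about the fixed x, y, z axes, in that order (R = Rz(yaw) Ry(pitch) Rx(roll)).
In Python, from cell import * gives the robot as it stands. The module is installed in compiled form; this text tells all that it offers.
- The arm moves only by the tool servo_tool, never from a script. Its argument "motion" is a list of rows, each an object of numbers: "wx", "wy", "wz": the turn, a rotation vector about the tool's x, y, z in units of 2 rad (1.0 is 2 rad); "dx", "dy", "dz": the shift along the tool's x, y, z in units of 10 cm (1.0 is 10 cm); "fingers": the closure, from -1 (fully open) to 1 (shut). In form: [{"wx": .., "wy": .., "wz": .., "dx": .., "dy": .., "dz": .., "fingers": ..}, ...]. A call has 1 to 10 rows; each row is the pose to reach, as a shift and turn from the pose commanded when the call began, along the tool's axes at that moment; what a row does not reach only later rows make up. A row lasts 1/10 s, in which the tool goes at most 50 mm and 8.59 degrees, less where a joint would pass 70% of its speed; a pose out of reach is approached as far as the arm can. A call with a number of a shift or a turn outside -1 to 1 is refused whole. A call with a gripper value outside its range is refused whole. The fingers move at their own pace and stop on an object; "newtons" is the grip in N (left out, the last holds). Time passes only in rows, so rows that repeat a pose let the fingers close. It gives the time, the measured TCP pose, the force, the opening and the grip force at its end, in the units of the state.
- read_state(): the state, without advancing time (a new reading comes with each control period).
- camera(name): name is "scene" or "side" or "wrist"; returns a dict with "image" (480x640x3 uint8, red, green, blue), "fx", "fy", "cx", "cy" (pixels), "R" (3x3) and "t" (3): a world point X has camera coordinates R X + t. Camera axes: x right, y down, z forward; pixel columns grow to the right and rows downward; lengths in mm; the calibration is good to about 2 mm. A picture is of the moment at which its call begins. There is no depth.
- sign_off(): hands the job in; it is judged then, once.
Trained networks look in a picture, given as the dict that the camera call returned (one of the last four; its "shot" number tells which), for a name from the list of things; names that differ only in an ending like _2 or _b are one class to them, and where a whole thing is asked for, a point or a joint stands for the part that bears it (a point fixed in the world has none). Each returns a list of dicts, best first, with "conf" (0 to 1); they miss things now and then, are a little off and sometimes report something else, mostly with a low value. They report only what shows in the picture. A call takes as long as a camera call. They do not tell look-alikes from the thing itself.
- spot_in(query, picture): "location" ([column, row] in pixels, amid what is visible of it).
- trace(query, picture): "pixels" (480x640 bool, what is visible of it) and "location" ([column, row] in pixels, amid what is visible of it).
The state is a dict: "clock": time; "joints": joint angles; "qd": joint speeds; "effort": joint torques, N m; "eef_pos": TCP position; "eef_rot": TCP orientation; "wrist_force": force on the tool from outside, world axes, zero at the start; "moment": the same for the moment, N m; "finger_gap": finger opening in mm; "finger_force": force on a finger pad.
Only numpy, scipy, OpenCV 4.12 (cv2) and the standard library are available. Lean on these libraries where they do the work, as an engineer would, in place of code of your own. Each camera call takes 0.05 s, during which the arm holds its last target. There are 200 camera calls.

## Working session

There is one attempt and no reset: what is moved stays moved. The work goes in short steps, Python scripts to look and compute and a tool call to move; the robot and the scene stay as the last step left them, time stands still between calls to the robot, and variables do not carry over. Pictures are saved under pics/ and viewed, at most 16 in all, crops included, and the job is handed in when it is done.

Besides the shell and the picture viewer there is one more tool, called after "Emit:" as name(argument=value, ...), one argument or row to a line, values as JSON. servo_tool: Moves the arm, as the interface text tells. Its arguments: {"type":"object","properties":{"motion":{"type":"array","items":{"type":"object","properties":{"wx":{"type":"number"},"wy":{"type":"number"},"wz":{"type":"number"},"dx":{"type":"number"},"dy":{"type":"number"},"dz":{"type":"number"},"fingers":{"type":"number"}}}},"newtons":{"type":"number"}},"required":["motion"]}

```bash
mkdir -p pics
cat > h.py <<'E'
from cell import *
import numpy as np, cv2
def ray(c,px,z):
    R=np.array(c["R"]);t=np.array(c["t"]);o=-R.T@t
    d=R.T@np.array([(px[0]-c["cx"])/c["fx"],(px[1]-c["cy"])/c["fy"],1])
    return o+d*(z-o[2])/d[2]
def proj(c,X):
    p=np.array(c["R"])@np.array(X,float)+np.array(c["t"])
    return [round(c["fx"]*p[0]/p[2]+c["cx"],1),round(c["fy"]*p[1]/p[2]+c["cy"],1)]
def save(c,n,crop=None,s=1):
    im=c["image"][:,:,::-1]
    if crop: im=im[crop[1]:crop[3],crop[0]:crop[2]]
    cv2.imwrite("pics/"+n,cv2.resize(im,None,fx=s,fy=s,interpolation=cv2.INTER_CUBIC))
E
python3 - <<'E'
from h import *
for n in("scene","side"):
    c=camera(n); save(c,n+"0.png"); R=np.array(c["R"]);print(n,-R.T@c["t"],R[2],c["fx"])
    for q in "flask bottle beaker tube balance stirrer tile mat swab_jar dropper_rack".split():
        print(q,[(np.round(d["location"]).tolist(),round(d["conf"],2)) for d in spot_in(q,c)])
print(read_state())
E
```

```text
scene [1032.10312406  421.23090311 1144.76328516] [-0.35020951 -0.45844277 -0.81681303] 460.15141439463355
flask [([473.0, 394.0], 0.66)]
bottle [([337.0, 303.0], 0.7)]
beaker [([278.0, 207.0], 0.59)]
tube [([415.0, 288.0], 0.91)]
balance [([487.0, 407.0], 0.62)]
stirrer [([349.0, 317.0], 0.77), ([308.0, 258.0], 0.56), ([402.0, 357.0], 0.49)]
tile [([234.0, 249.0], 0.92), ([285.0, 225.0], 0.79), ([292.0, 169.0], 0.66), ([253.0, 141.0], 0.64), ([401.0, 356.0], 0.4)]
mat [([362.0, 260.0], 0.72), ([337.0, 304.0], 0.41)]
swab_jar [([304.0, 258.0], 0.8)]
dropper_rack [([399.0, 358.0], 0.85), ([419.0, 287.0], 0.44), ([472.0, 396.0], 0.37), ([350.0, 318.0], 0.29)]
side [  -66.79415874 -1217.22785265  1372.6123798 ] [ 0.35254038  0.58770395 -0.72823028] 622.3444329738564
flask [([232.0, 133.0], 0.58)]
bottle [([317.0, 172.0], 0.72)]
beaker [([359.0, 295.0], 0.76), ([305.0, 207.0], 0.46)]
tube [([238.0, 209.0], 0.6)]
balance [([226.0, 157.0], 0.66)]
stirrer [([306.0, 206.0], 0.8)]
tile [([407.0, 279.0], 0.71), ([339.0, 378.0], 0.62), ([398.0, 438.0], 0.62), ([347.0, 309.0], 0.56)]
mat [([278.0, 256.0], 0.75), ([316.0, 170.0], 0.22)]
swab_jar [([334.0, 246.0], 0.63)]
dropper_rack [([268.0, 179.0], 0.6)]
{'clock': 1.1, 'joints': array([ 1.17841209e+00,  2.99892578e-01,  1.52098624e+00,  8.11537952e-06,
        1.32069383e+00, -6.66289744e-02]), 'qd': array([ 0.00116666, -0.00039148,  0.00126424,  0.00018663, -0.00168693,
        0.00037543]), 'effort': array([ 1.61044201e-03, -5.31690931e+01, -3.52914727e+01,  7.09396997e-02,
        2.13934353e-02, -7.09747474e-05]), 'eef_pos': array([176.02848519, 521.06782275, 205.45547982]), 'eef_rot': array([ 3.14157218e+00, -6.51403270e-06,  2.81583539e+00]), 'wrist_force': array([-0.40067733, -0.99195994, -0.3170102 ]), 'moment': array([-0.06946748, -0.01149109, -0.02050397]), 'finger_force': 0.0, 'finger_gap': 94.167273471363}
```

View pics/scene0.png

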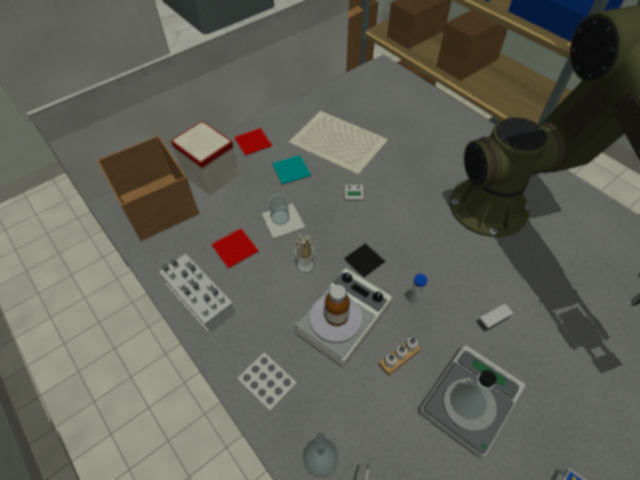

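View pics/side0.png

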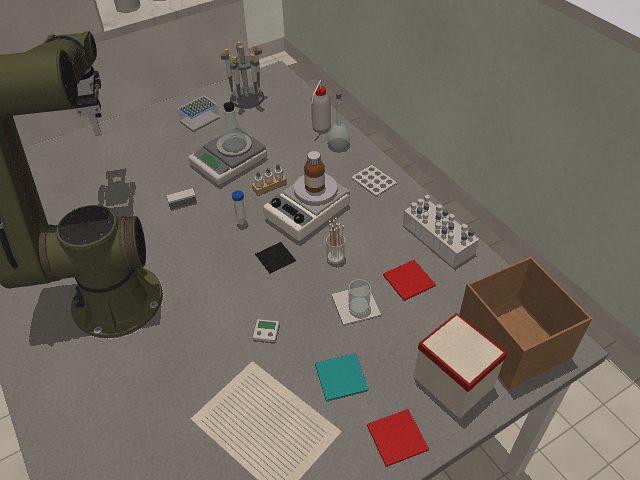

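Scene: flask (473,394) stands on the balance. The bottle is on the stirrer (337,303), the beaker on the plain white tile (283,219), the mat at (364,260) and the tube at (418,288). Tile candidates are white (283,219), red (235,248) and (253,141), turquoise (292,169), and the well plate (267,380). Only the white one is plain and carries the beaker. Next I'll fit silhouettes in both views.

```bash
cat > fit.py <<'E'
from h import *
from scipy.optimize import minimize
def rev(prof):  # list of (r,z) -> list of convex pieces
    a=np.linspace(0,2*np.pi,32)
    ring=lambda r,z:np.c_[r*np.cos(a),r*np.sin(a),0*a+z]
    return [np.r_[ring(*p),ring(*q)] for p,q in zip(prof,prof[1:])]
def box(x0,x1,y0,y1,z0,z1): return [np.array([[x,y,z] for x in(x0,x1) for y in(y0,y1) for z in(z0,z1)],float)]
M=dict(flask=rev([(42.5,0),(42.5,8),(17,98),(17,136),(19,138),(19,142),(17,142),(17,158)]),
 bottle=rev([(31,0),(31,78),(19,101),(19,125)]),beaker=rev([(29,0),(30,80)]),
 tube=rev([(14.5,0),(14.5,102),(17.5,102),(17.5,116)]),tile=box(-54,54,-54,54,0,8),mat=box(-45,45,-45,45,0,3),
 balance=box(-140,75,-85,85,0,30)+rev([(60,30),(60,62)]),stirrer=box(-155,75,-80,80,0,50)+rev([(67.5,50),(67.5,85)]),
 swab_jar=rev([(28,0),(28,90),(24,148)]),dropper_rack=box(-55,55,-19,19,0,45)+box(-48,48,-9,9,45,76))
def render(c,pieces,p,z0):
    im=np.zeros((480*2,640*2),np.uint8);C,S=np.cos(p[2]),np.sin(p[2])
    for P in pieces:
        X=P@np.array([[C,S,0],[-S,C,0],[0,0,1]])+[p[0],p[1],z0]
        q=X@np.array(c["R"]).T+np.array(c["t"]);uv=q[:,:2]/q[:,2:]*[c["fx"],c["fy"]]+[c["cx"],c["cy"]]
        cv2.fillConvexPoly(im,cv2.convexHull((uv*2*16).astype(np.int32)),1,shift=4)
    return im
def fit(pieces,views,z0,p0,yaw=False):
    ms=[cv2.resize(m.astype(np.uint8),None,fx=2,fy=2,interpolation=0) for c,m in views]
    def f(v):
        p=[v[0],v[1],v[2]/100 if yaw else 0];s=0
        for (c,_),m in zip(views,ms):
            r=render(c,pieces,p,z0);s-=(r&m).sum()/(r|m).sum()/len(ms)
        return s
    v0=np.array([p0[0],p0[1],0.][:3 if yaw else 2])
    best=None
    for y in ((-30,0,30) if yaw else (0,)):
        if yaw: v0[2]=y
        sx=np.vstack([v0]+[v0+25*e for e in np.eye(len(v0))])
        r=minimize(f,v0,method="Nelder-Mead",options=dict(initial_simplex=sx,xatol=.2,fatol=1e-5))
        if best is None or r.fun<best.fun: best=r
    return best.x,-best.fun
E
cat > run1.py <<'E'
from fit import *
exp=dict(scene=dict(flask=(473,394),bottle=(337,303),beaker=(280,210),tube=(417,288),balance=(473,400),stirrer=(345,315),tile=(284,221),mat=(364,260),swab_jar=(304,255),dropper_rack=(400,356)),
 side=dict(flask=(232,123),bottle=(315,172),beaker=(359,298),tube=(239,209),balance=(229,157),stirrer=(308,206),tile=(357,304),mat=(275,257),swab_jar=(336,245),dropper_rack=(268,179)))
masks={}
C={n:camera(n) for n in exp}
for n,c in C.items():
    for q,e in exp[n].items():
        for d in trace(q,c):
            if np.hypot(*(np.array(d["location"])-e))<22: masks[n,q]=d["pixels"];break
        else: print("miss",n,q)
Z=dict(flask=62,bottle=85,beaker=8)
out={}
for q in M:
    V=[]
    for n in C:
        if (n,q) in masks:
            m=masks[n,q].copy()
            for o in dict(balance=["flask"],stirrer=["bottle"],tile=["beaker"]).get(q,[]):
                if (n,o) in masks:m|=masks[n,o]
            V.append((n,m))
    pcs=list(M[q]);top={"balance":("flask",62),"stirrer":("bottle",85),"tile":("beaker",8)}
    if q in top: o,h=top[q];pcs+= [P+[0,0,h] for P in M[o]]
    yaw=q in("tile","mat","balance","stirrer","dropper_rack")
    res=[]
    for sub in ([V]+[[v] for v in V] if len(V)>1 else [V]):
        views=[(C[n],m) for n,m in sub]
        p0=ray(C[sub[0][0]],exp[sub[0][0]][q],Z.get(q,0)+30)
        x,s=fit(pcs,views,Z.get(q,0),p0,yaw);res.append((np.round(x,1).tolist(),round(s,2)))
    print(q,[v[0] for v in V],res,flush=True);out[q]=res[0][0]
import json;json.dump(out,open("out.json","w"))
for n,c in C.items():
    c=dict(c);im=cv2.resize(c["image"],None,fx=2,fy=2)
    for q,v in out.items():
        r=render(c,M[q],[v[0],v[1],v[2]/100 if len(v)>2 else 0],Z.get(q,0))
        cv2.drawContours(im,cv2.findContours(r,0,2)[0],-1,(255,0,255),1)
    x0,y0=(420,300) if n=="scene" else (340,180)
    cv2.imwrite(f"pics/fit_{n}.png",im[y0:y0+600,x0:x0+700,::-1])
E
python3 run1.py
```

```text
flask ['scene', 'side'] [([563.0, 374.4], np.float64(0.9)), ([557.0, 374.8], np.float64(0.96)), ([564.3, 372.3], np.float64(0.95))]
bottle ['scene', 'side'] [([665.0, 21.4], np.float64(0.9)), ([662.3, 20.8], np.float64(0.96)), ([668.0, 21.9], np.float64(0.93))]
beaker ['scene', 'side'] [([553.1, -386.9], np.float64(0.9)), ([552.4, -386.5], np.float64(0.86)), ([553.3, -387.1], np.float64(0.95))]
tube ['scene', 'side'] [([437.2, 90.7], np.float64(0.84)), ([433.1, 89.6], np.float64(0.88)), ([437.2, 88.4], np.float64(0.86))]
tile ['scene', 'side'] [([550.8, -375.9, -26.0], np.float64(0.89)), ([546.6, -376.1, -27.5], np.float64(0.9)), ([551.9, -376.3, -27.5], np.float64(0.91))]
mat ['scene', 'side'] [([450.1, -102.2, 2.0], np.float64(0.9)), ([445.8, -100.5, 0.4], np.float64(0.92)), ([451.2, -103.4, 0.6], np.float64(0.93))]
balance ['scene', 'side'] [([564.7, 381.6, 20.3], np.float64(0.9)), ([555.5, 379.4, 20.7], np.float64(0.97)), ([570.3, 388.6, 19.9], np.float64(0.93))]
stirrer ['scene', 'side'] [([664.2, 19.8, 25.2], np.float64(0.92)), ([661.4, 18.2, 24.3], np.float64(0.97)), ([673.6, 30.8, 30.7], np.float64(0.92))]
swab_jar ['scene', 'side'] [([600.1, -195.8], np.float64(0.71)), ([597.6, -196.2], np.float64(0.68)), ([601.0, -199.0], np.float64(0.75))]
dropper_rack ['scene', 'side'] [([589.1, 187.8, 0.5], np.float64(0.74)), ([589.4, 188.5, 1.5], np.float64(0.81)), ([589.5, 179.3, 26.1], np.float64(0.73))]
```

View pics/fit_side.png

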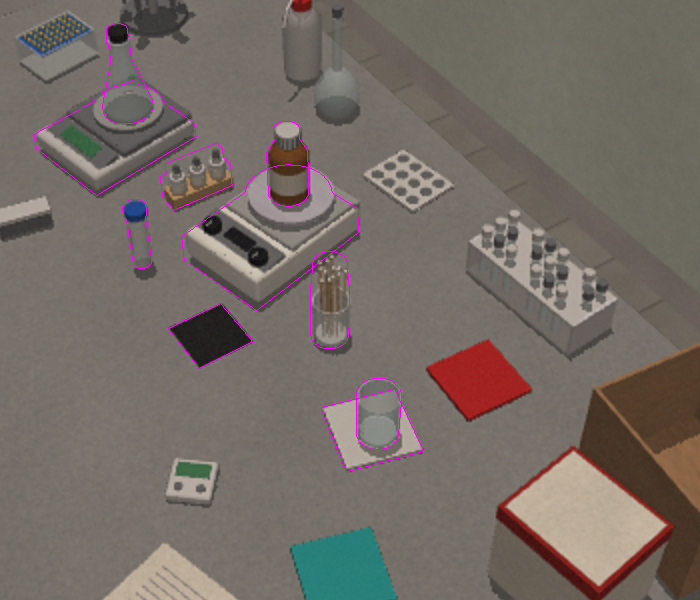

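View pics/fit_scene.png

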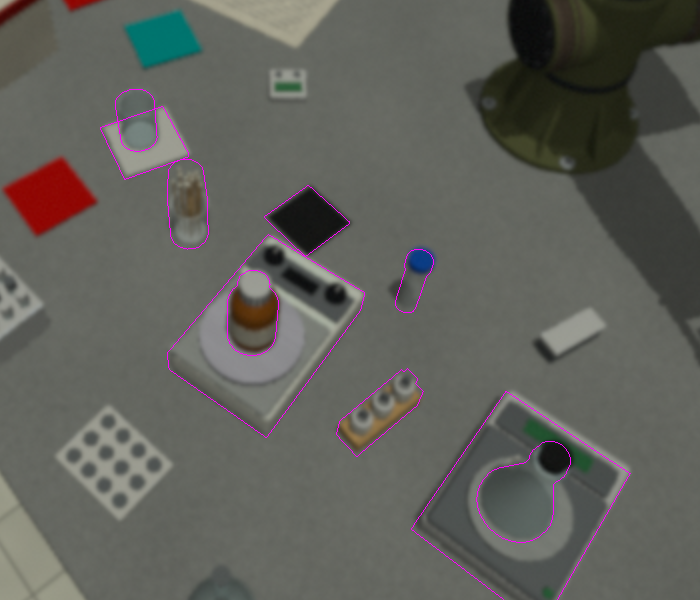

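Both fits agree with the picture. Order: park the flask on the mat, beaker to balance, tube into the beaker, bottle to tile, flask to stirrer. First I'll align the tool yaw to pi (dx=-X, dy=+Y, dz=-Z) and go above the flask.

Emit:
servo_tool(
  motion=[
    {"wz": -0.07,"dz": -0.3,"fingers": -1},
    {"wz": -0.13,"dz": -0.7,"fingers": -1},
    {"wz": -0.163,"dz": -1,"fingers": -1},
    {"wz": -0.163,"dz": -1,"fingers": -1},
  ],
  newtons=20,
)

```text
schema error: expected keys wx, wy, wz, dx, dy, dz, fingers
```

Emit:
servo_tool(
  motion=[
    {"dx": -0.25,"dy": -0.1},
    {"dx": -0.6,"dy": -0.25},
    {"dx": -1,"dy": -0.4},
  ],
)

```text
schema error: expected keys wx, wy, wz, dx, dy, dz, fingers
```

Emit:
servo_tool(
  motion=[
    {"dx": -0.4,"dy": -0.15},
    {"dx": -0.8,"dy": -0.3},
    {"dx": -1,"dy": -0.4},
  ],
)

```text
schema error: expected keys wx, wy, wz, dx, dy, dz, fingers
```

Emit:
servo_tool(
  motion=[
    {"dx": -0.4,"dy": -0.15},
    {"dx": -0.8,"dy": -0.3},
    {"dx": -1,"dy": -0.4},
    {"dx": -1,"dy": -0.4},
    {"dx": -1,"dy": -0.4},
  ],
)

```text
schema error: expected keys wx, wy, wz, dx, dy, dz, fingers
```

Run:
```python
from h import *
c=camera("wrist");save(c,"w1.png");R=np.array(c["R"])
s=read_state();print(s["clock"],s["eef_pos"],s["eef_rot"],s["joints"]);print(-R.T@c["t"],R,c["fx"],c["cx"],c["cy"])
print([(d["location"],d["conf"]) for d in spot_in("balance",c)],[(d["location"],d["conf"]) for d in spot_in("flask",c)])
```

```text
2.25 [176.02917249 521.04818948 205.45589336] [-3.14157017e+00  1.07612193e-05  2.81578367e+00] [ 1.17840717e+00  2.99877201e-01  1.52100519e+00 -1.26258913e-05
  1.32073198e+00 -6.65770507e-02]
[110.63125268 542.90362925 385.36901968] [[ 3.19901554e-01  9.47450776e-01  1.51775863e-04]
 [ 9.19747400e-01 -3.10586108e-01  2.40002063e-01]
 [ 2.27437281e-01 -7.66374377e-02 -9.70772366e-01]] 331.7762137163595 321.76075027954323 244.5415952983576
[([306.6, 420.3], 0.52)] []
```

View pics/w1.png

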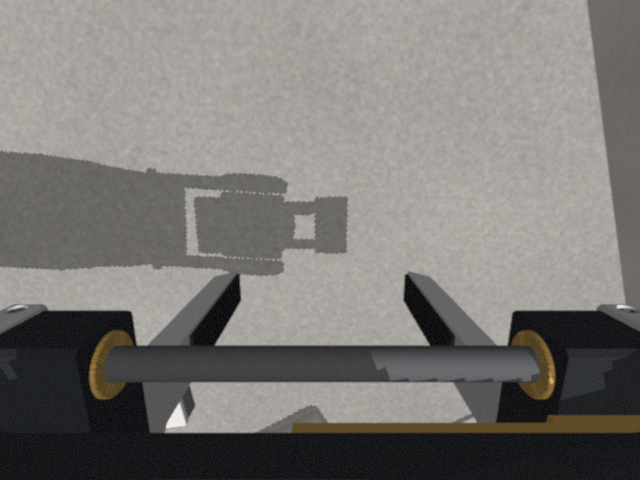

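The moves were refused because every row needs all the keys; nothing moved. This wrist view shows only bench and the fingers at the bottom. Repeating with full rows.

Emit:
servo_tool(
  motion=[
    {"wx": 0,"wy": 0,"wz": -0.07,"dx": 0,"dy": 0,"dz": -0.3,"fingers": -1},
    {"wx": 0,"wy": 0,"wz": -0.13,"dx": 0,"dy": 0,"dz": -0.7,"fingers": -1},
    {"wx": 0,"wy": 0,"wz": -0.163,"dx": 0,"dy": 0,"dz": -1,"fingers": -1},
    {"wx": 0,"wy": 0,"wz": -0.163,"dx": 0,"dy": 0,"dz": -1,"fingers": -1},
  ],
  newtons=20,
)

```text
clock: 2.75
eef_pos: [176.4, 522.0, 309.8]
eef_rot: [3.135, 0.003, -3.139]
wrist_force: [0.1, -0.6, -0.2]
finger_gap: 93.8
finger_force: 0.0
```

Emit:
servo_tool(
  motion=[
    {"wx": 0,"wy": 0,"wz": 0,"dx": -0.3,"dy": -0.1,"dz": 0,"fingers": -1},
    {"wx": 0,"wy": 0,"wz": 0,"dx": -0.7,"dy": -0.25,"dz": 0,"fingers": -1},
    {"wx": 0,"wy": 0,"wz": 0,"dx": -1,"dy": -0.4,"dz": 0,"fingers": -1},
  ],
)

```text
clock: 3.05
eef_pos: [277.4, 480.3, 304.4]
eef_rot: [-3.14, -0.001, 3.141]
wrist_force: [0.1, 0.6, 0.1]
finger_gap: 93.9
finger_force: 0.0
```

Emit:
servo_tool(
  motion=[
    {"wx": 0,"wy": 0,"wz": 0,"dx": -0.4,"dy": -0.15,"dz": 0,"fingers": -1},
    {"wx": 0,"wy": 0,"wz": 0,"dx": -0.8,"dy": -0.3,"dz": 0,"fingers": -1},
    {"wx": 0,"wy": 0,"wz": 0,"dx": -1,"dy": -0.4,"dz": 0,"fingers": -1},
  ],
)

```text
clock: 3.35
eef_pos: [378.5, 439.6, 304.1]
eef_rot: [-3.14, -0.001, 3.139]
wrist_force: [-0.6, 0.6, 0.4]
finger_gap: 93.8
finger_force: 0.0
```

Emit:
servo_tool(
  motion=[
    {"wx": 0,"wy": 0,"wz": 0,"dx": -0.4,"dy": -0.15,"dz": 0,"fingers": -1},
    {"wx": 0,"wy": 0,"wz": 0,"dx": -0.8,"dy": -0.3,"dz": 0,"fingers": -1},
    {"wx": 0,"wy": 0,"wz": 0,"dx": -1,"dy": -0.4,"dz": 0,"fingers": -1},
    {"wx": 0,"wy": 0,"wz": 0,"dx": -1,"dy": -0.4,"dz": 0,"fingers": -1},
    {"wx": 0,"wy": 0,"wz": 0,"dx": -1,"dy": -0.4,"dz": 0,"fingers": -1},
  ],
)

```text
clock: 3.85
eef_pos: [475.8, 401.1, 304.5]
eef_rot: [-3.141, -0.001, 3.141]
wrist_force: [0.4, 0.7, 1.0]
finger_gap: 93.8
finger_force: 0.0
```

Run:
```python
from h import *
c=camera("wrist");save(c,"w2.png")
s=read_state();print(s["clock"],s["eef_pos"],s["eef_rot"],s["joints"])
for p in [(563,374,62),(563,374,220),(557,379,62)]: print(proj(c,p))
```

```text
3.9 [475.29697122 401.50375892 304.98799885] [-3.14133886e+00 -6.84422049e-04 -3.14138012e+00] [ 6.42484993e-01  4.20404749e-01  1.13239281e+00  2.06794084e-04
  1.58949517e+00 -9.28520157e-01]
[np.float64(302.0), np.float64(282.0)]
[np.float64(291.7), np.float64(344.2)]
[np.float64(305.7), np.float64(277.8)]
```

View pics/w2.png

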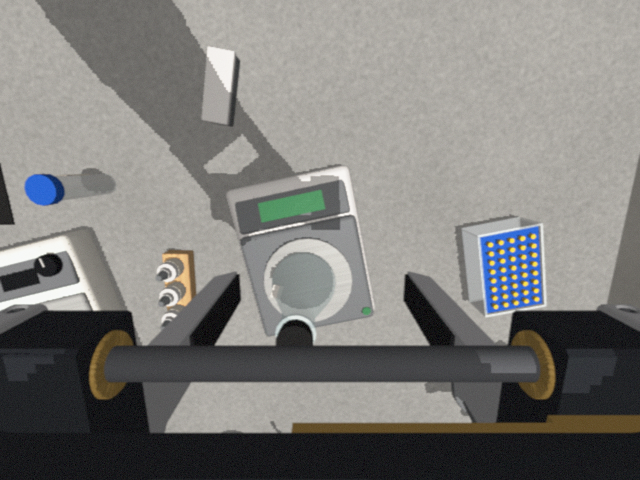

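The view shows the balance with its pan at about (307,280), the flask on it and the stopper at (296,332). I'll refine the pan centre with a circle-gradient fit.

```bash
cat >> h.py <<'E'
def disc(c,p0,r,z,span=14,rows=(0,345)):
    """world centre of a circle of radius r at height z: maximise the edge contrast along its rim"""
    g=cv2.GaussianBlur(cv2.cvtColor(c["image"],cv2.COLOR_RGB2GRAY).astype(np.float32),(0,0),1)
    a=np.linspace(0,2*np.pi,180,endpoint=False);R=np.array(c["R"]);t=np.array(c["t"]);res=[]
    def samp(x,y,rr):
        q=np.c_[x+rr*np.cos(a),y+rr*np.sin(a),0*a+z]@R.T+t
        u=(q[:,:2]/q[:,2:]*[c["fx"],c["fy"]]+[c["cx"],c["cy"]]).astype(np.float32)
        v=cv2.remap(g,u[:,0],u[:,1],cv2.INTER_LINEAR).ravel();v[(u[:,1]>rows[1])|(u[:,1]<rows[0])]=np.nan;return v
    for x in np.arange(p0[0]-span,p0[0]+span+.1,1):
        for y in np.arange(p0[1]-span,p0[1]+span+.1,1):
            d=samp(x,y,r-2)-samp(x,y,r+2);res.append((abs(np.nanmedian(d))+abs(np.nanmean(np.clip(d,-40,40))),x,y))
    res.sort(reverse=True);return [tuple(round(float(k),1) for k in e) for e in res[:4]]
E
python3 - <<'E'
from h import *
c=camera("wrist");print(disc(c,(560,378),60,62)); print(ray(c,(307,280.5),62))
E
```

```text
[(85.8, 563.0, 381.0), (85.1, 563.0, 382.0), (84.4, 562.0, 381.0), (83.7, 562.0, 382.0)]
[560.62643252 381.29819941  62.        ]
```

Pan centre is (562.5, 381.5), and the flask is at about (563,374). Now I'll grasp it at the neck.

Emit:
servo_tool(
  motion=[
    {"wx": 0,"wy": 0,"wz": 0,"dx": -0.4,"dy": -0.12,"dz": 0,"fingers": -1},
    {"wx": 0,"wy": 0,"wz": 0,"dx": -0.75,"dy": -0.24,"dz": 0,"fingers": -1},
    {"wx": 0,"wy": 0,"wz": 0,"dx": -0.88,"dy": -0.275,"dz": 0,"fingers": -1},
    {"wx": 0,"wy": 0,"wz": 0,"dx": -0.88,"dy": -0.275,"dz": 0,"fingers": -1},
    {"wx": 0,"wy": 0,"wz": 0,"dx": -0.88,"dy": -0.275,"dz": 0.3,"fingers": -1},
    {"wx": 0,"wy": 0,"wz": 0,"dx": -0.88,"dy": -0.275,"dz": 0.7,"fingers": -1},
    {"wx": 0,"wy": 0,"wz": 0,"dx": -0.88,"dy": -0.275,"dz": 1,"fingers": -1},
  ],
)

```text
clock: 4.65
eef_pos: [562.0, 374.6, 203.7]
eef_rot: [-3.141, -0.001, -3.14]
wrist_force: [1.5, 0.6, -0.2]
finger_gap: 94.0
finger_force: 0.0
```

Emit:
servo_tool(
  motion=[
    {"wx": 0,"wy": 0,"wz": 0,"dx": 0,"dy": 0,"dz": 0.25,"fingers": -1},
    {"wx": 0,"wy": 0,"wz": 0,"dx": 0,"dy": 0,"dz": 0.44,"fingers": -1},
    {"wx": 0,"wy": 0,"wz": 0,"dx": 0,"dy": 0,"dz": 0.44,"fingers": -1},
    {"wx": 0,"wy": 0,"wz": 0,"dx": 0,"dy": 0,"dz": 0.44,"fingers": 1},
    {"wx": 0,"wy": 0,"wz": 0,"dx": 0,"dy": 0,"dz": 0.44,"fingers": 1},
    {"wx": 0,"wy": 0,"wz": 0,"dx": 0,"dy": 0,"dz": 0.44,"fingers": 1},
    {"wx": 0,"wy": 0,"wz": 0,"dx": 0,"dy": 0,"dz": 0.44,"fingers": 1},
    {"wx": 0,"wy": 0,"wz": 0,"dx": 0,"dy": 0,"dz": 0.44,"fingers": 1},
    {"wx": 0,"wy": 0,"wz": 0,"dx": 0,"dy": 0,"dz": 0.44,"fingers": 1},
  ],
  newtons=20,
)

```text
clock: 5.55
eef_pos: [564.1, 373.6, 161.6]
eef_rot: [3.142, 0.0, -3.141]
wrist_force: [-0.2, 0.9, -0.0]
finger_gap: 48.7
finger_force: 0.0
```

Emit:
servo_tool(
  motion=[
    {"wx": 0,"wy": 0,"wz": 0,"dx": 0,"dy": 0,"dz": 0,"fingers": 1},
    {"wx": 0,"wy": 0,"wz": 0,"dx": 0,"dy": 0,"dz": 0,"fingers": 1},
    {"wx": 0,"wy": 0,"wz": 0,"dx": 0,"dy": 0,"dz": 0,"fingers": 1},
    {"wx": 0,"wy": 0,"wz": 0,"dx": 0,"dy": 0,"dz": 0,"fingers": 1},
    {"wx": 0,"wy": 0,"wz": 0,"dx": 0,"dy": 0,"dz": 0,"fingers": 1},
  ],
  newtons=20,
)

```text
clock: 6.05
eef_pos: [564.1, 373.7, 161.5]
eef_rot: [3.141, 0.0, -3.141]
wrist_force: [0.1, 1.3, 1.4]
finger_gap: 36.6
finger_force: 20.0
```

Emit:
servo_tool(
  motion=[
    {"wx": 0,"wy": 0,"wz": 0,"dx": 0,"dy": 0,"dz": -0.05,"fingers": 1},
    {"wx": 0,"wy": 0,"wz": 0,"dx": 0,"dy": 0,"dz": -0.2,"fingers": 1},
    {"wx": 0,"wy": 0,"wz": 0,"dx": 0,"dy": 0,"dz": -0.4,"fingers": 1},
    {"wx": 0,"wy": 0,"wz": 0,"dx": 0,"dy": 0,"dz": -0.6,"fingers": 1},
    {"wx": 0,"wy": 0,"wz": 0,"dx": 0,"dy": 0,"dz": -0.65,"fingers": 1},
  ],
)

```text
clock: 6.55
eef_pos: [564.7, 374.0, 230.0]
eef_rot: [3.139, 0.004, -3.141]
wrist_force: [0.5, 0.1, -2.4]
finger_gap: 36.8
finger_force: 20.0
```

Emit:
servo_tool(
  motion=[
    {"wx": 0,"wy": 0,"wz": 0,"dx": 0.03,"dy": -0.12,"dz": 0,"fingers": 1},
    {"wx": 0,"wy": 0,"wz": 0,"dx": 0.09,"dy": -0.38,"dz": 0,"fingers": 1},
    {"wx": 0,"wy": 0,"wz": 0,"dx": 0.16,"dy": -0.68,"dz": 0,"fingers": 1},
    {"wx": 0,"wy": 0,"wz": 0,"dx": 0.226,"dy": -0.95,"dz": 0,"fingers": 1},
  ],
)

```text
clock: 6.95
eef_pos: [540.9, 277.4, 226.1]
eef_rot: [-3.141, -0.001, -3.141]
wrist_force: [0.9, 0.3, -1.1]
finger_gap: 36.4
finger_force: 20.0
```

Emit:
servo_tool(
  motion=[
    {"wx": 0,"wy": 0,"wz": 0,"dx": 0.07,"dy": -0.3,"dz": 0,"fingers": 1},
    {"wx": 0,"wy": 0,"wz": 0,"dx": 0.145,"dy": -0.62,"dz": 0,"fingers": 1},
    {"wx": 0,"wy": 0,"wz": 0,"dx": 0.226,"dy": -0.95,"dz": 0,"fingers": 1},
  ],
)

```text
clock: 7.25
eef_pos: [518.3, 182.4, 226.3]
eef_rot: [-3.141, -0.0, -3.141]
wrist_force: [0.6, -0.5, -2.0]
finger_gap: 36.9
finger_force: 20.0
```

Emit:
servo_tool(
  motion=[
    {"wx": 0,"wy": 0,"wz": 0,"dx": 0.07,"dy": -0.3,"dz": 0,"fingers": 1},
    {"wx": 0,"wy": 0,"wz": 0,"dx": 0.145,"dy": -0.62,"dz": 0,"fingers": 1},
    {"wx": 0,"wy": 0,"wz": 0,"dx": 0.226,"dy": -0.95,"dz": 0,"fingers": 1},
  ],
)

```text
clock: 7.55
eef_pos: [495.7, 87.4, 226.4]
eef_rot: [-3.141, -0.0, -3.141]
wrist_force: [0.9, 0.4, -3.1]
finger_gap: 36.9
finger_force: 20.0
```

Emit:
servo_tool(
  motion=[
    {"wx": 0,"wy": 0,"wz": 0,"dx": 0.07,"dy": -0.3,"dz": 0,"fingers": 1},
    {"wx": 0,"wy": 0,"wz": 0,"dx": 0.145,"dy": -0.62,"dz": 0,"fingers": 1},
    {"wx": 0,"wy": 0,"wz": 0,"dx": 0.226,"dy": -0.95,"dz": 0,"fingers": 1},
  ],
)

```text
clock: 7.85
eef_pos: [473.1, -7.5, 226.4]
eef_rot: [-3.142, -0.0, -3.141]
wrist_force: [0.4, -0.5, -1.7]
finger_gap: 37.0
finger_force: 20.0
```

Emit:
servo_tool(
  motion=[
    {"wx": 0,"wy": 0,"wz": 0,"dx": 0.07,"dy": -0.3,"dz": 0,"fingers": 1},
    {"wx": 0,"wy": 0,"wz": 0,"dx": 0.145,"dy": -0.62,"dz": 0,"fingers": 1},
    {"wx": 0,"wy": 0,"wz": 0,"dx": 0.2,"dy": -0.85,"dz": 0,"fingers": 1},
    {"wx": 0,"wy": 0,"wz": 0,"dx": 0.226,"dy": -0.95,"dz": 0,"fingers": 1},
    {"wx": 0,"wy": 0,"wz": 0,"dx": 0.226,"dy": -0.95,"dz": 0,"fingers": 1},
  ],
)

```text
clock: 8.35
eef_pos: [450.9, -102.0, 226.4]
eef_rot: [3.142, -0.0, 3.14]
wrist_force: [-0.2, -0.5, -1.9]
finger_gap: 36.6
finger_force: 20.0
```

Run:
```python
from h import *
c=camera("wrist");save(c,"w3.png")
s=read_state();print(s["clock"],s["eef_pos"])
for p in [(450,-102,3),(405,-147,3),(495,-57,3),(405,-57,3)]: print(proj(c,p))
print(disc(c,(664,20),67.5,85))
```

```text
8.4 [ 451.16635685 -101.2390204   226.46273551]
[np.float64(322.0), np.float64(219.6)]
[np.float64(284.3), np.float64(182.5)]
[np.float64(357.7), np.float64(254.8)]
[np.float64(359.5), np.float64(182.4)]
[(nan, 650.0, 6.0), (nan, 650.0, 7.0), (nan, 650.0, 8.0), (nan, 650.0, 9.0)]h.py:24: RuntimeWarning: All-NaN slice encountered
  d=samp(x,y,r-2)-samp(x,y,r+2);res.append((abs(np.nanmedian(d))+abs(np.nanmean(np.clip(d,-40,40))),x,y))
h.py:24: RuntimeWarning: Mean of empty slice
  d=samp(x,y,r-2)-samp(x,y,r+2);res.append((abs(np.nanmedian(d))+abs(np.nanmean(np.clip(d,-40,40))),x,y))
```

View pics/w3.png

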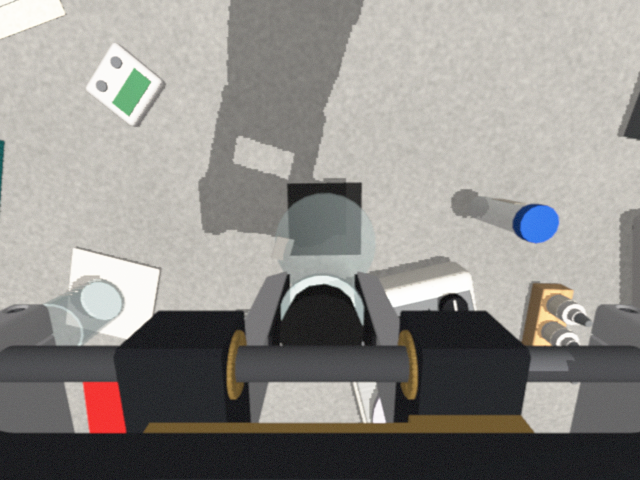

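The flask is held upright above the mat (mat at about (324,219)). Lower and release.

Emit:
servo_tool(
  motion=[
    {"wx": 0,"wy": 0,"wz": 0,"dx": 0,"dy": 0,"dz": 0.1,"fingers": 1},
    {"wx": 0,"wy": 0,"wz": 0,"dx": 0,"dy": 0,"dz": 0.35,"fingers": 1},
    {"wx": 0,"wy": 0,"wz": 0,"dx": 0,"dy": 0,"dz": 0.65,"fingers": 1},
    {"wx": 0,"wy": 0,"wz": 0,"dx": 0,"dy": 0,"dz": 0.95,"fingers": 1},
    {"wx": 0,"wy": 0,"wz": 0,"dx": 0,"dy": 0,"dz": 1,"fingers": 1},
  ],
)

```text
clock: 8.9
eef_pos: [449.6, -99.9, 123.1]
eef_rot: [3.14, -0.005, -3.14]
wrist_force: [-0.8, 0.7, -1.7]
finger_gap: 36.5
finger_force: 20.0
```

Emit:
servo_tool(
  motion=[
    {"wx": 0,"wy": 0,"wz": 0,"dx": 0,"dy": 0,"dz": 0.1,"fingers": 1},
    {"wx": 0,"wy": 0,"wz": 0,"dx": 0,"dy": 0,"dz": 0.18,"fingers": 1},
    {"wx": 0,"wy": 0,"wz": 0,"dx": 0,"dy": 0,"dz": 0.22,"fingers": 1},
    {"wx": 0,"wy": 0,"wz": 0,"dx": 0,"dy": 0,"dz": 0.235,"fingers": 1},
    {"wx": 0,"wy": 0,"wz": 0,"dx": 0,"dy": 0,"dz": 0.235,"fingers": 1},
  ],
)

```text
clock: 9.4
eef_pos: [451.3, -101.4, 103.3]
eef_rot: [-3.141, 0.0, -3.141]
wrist_force: [1.2, 0.3, -2.8]
finger_gap: 36.7
finger_force: 20.0
```

Emit:
servo_tool(
  motion=[
    {"wx": 0,"wy": 0,"wz": 0,"dx": 0,"dy": 0,"dz": 0.01,"fingers": 1},
    {"wx": 0,"wy": 0,"wz": 0,"dx": 0,"dy": 0,"dz": 0.01,"fingers": 1},
    {"wx": 0,"wy": 0,"wz": 0,"dx": 0,"dy": 0,"dz": 0.01,"fingers": -1},
    {"wx": 0,"wy": 0,"wz": 0,"dx": 0,"dy": 0,"dz": 0.01,"fingers": -1},
    {"wx": 0,"wy": 0,"wz": 0,"dx": 0,"dy": 0,"dz": 0.01,"fingers": -1},
    {"wx": 0,"wy": 0,"wz": 0,"dx": 0,"dy": 0,"dz": 0.01,"fingers": -1},
    {"wx": 0,"wy": 0,"wz": 0,"dx": 0,"dy": 0,"dz": 0.01,"fingers": -1},
  ],
)

```text
clock: 10.1
eef_pos: [451.1, -101.4, 102.0]
eef_rot: [-3.142, -0.0, -3.141]
wrist_force: [-0.4, -0.5, 0.6]
finger_gap: 73.0
finger_force: 0.0
```

Emit:
servo_tool(
  motion=[
    {"wx": 0,"wy": 0,"wz": 0,"dx": 0,"dy": 0,"dz": -0.15,"fingers": -1},
    {"wx": 0,"wy": 0,"wz": 0,"dx": 0,"dy": 0,"dz": -0.4,"fingers": -1},
    {"wx": 0,"wy": 0,"wz": 0,"dx": 0,"dy": 0,"dz": -0.7,"fingers": -1},
    {"wx": 0,"wy": 0,"wz": 0,"dx": 0,"dy": 0,"dz": -1,"fingers": -1},
  ],
)

```text
clock: 10.5
eef_pos: [450.9, -101.3, 203.0]
eef_rot: [3.141, -0.0, -3.141]
wrist_force: [-0.1, 0.7, -0.3]
finger_gap: 93.8
finger_force: 0.0
```

Emit:
servo_tool(
  motion=[
    {"wx": 0,"wy": 0,"wz": 0,"dx": -0.2,"dy": -0.2,"dz": 0,"fingers": -1},
    {"wx": 0,"wy": 0,"wz": 0,"dx": -0.34,"dy": -0.6,"dz": 0,"fingers": -1},
    {"wx": 0,"wy": 0,"wz": 0,"dx": -0.34,"dy": -0.95,"dz": 0,"fingers": -1},
  ],
)

```text
clock: 10.8
eef_pos: [486.1, -197.6, 202.0]
eef_rot: [-3.141, 0.0, -3.14]
wrist_force: [0.9, -0.3, -0.5]
finger_gap: 94.0
finger_force: 0.0
```

Emit:
servo_tool(
  motion=[
    {"wx": 0,"wy": 0,"wz": 0,"dx": -0.15,"dy": -0.4,"dz": 0,"fingers": -1},
    {"wx": 0,"wy": 0,"wz": 0,"dx": -0.34,"dy": -0.9,"dz": 0,"fingers": -1},
    {"wx": 0,"wy": 0,"wz": 0,"dx": -0.34,"dy": -0.95,"dz": 0,"fingers": -1},
    {"wx": 0,"wy": 0,"wz": 0,"dx": -0.34,"dy": -0.95,"dz": 0,"fingers": -1},
    {"wx": 0,"wy": 0,"wz": 0,"dx": -0.34,"dy": -0.95,"dz": 0,"fingers": -1},
  ],
)

```text
clock: 11.3
eef_pos: [519.0, -290.4, 201.9]
eef_rot: [3.141, -0.0, -3.141]
wrist_force: [-1.3, -0.3, -0.2]
finger_gap: 93.8
finger_force: 0.0
```

Run:
```python
from fit import *
c=camera("wrist");save(c,"w4.png")
s=read_state();print(s["clock"],s["eef_pos"])
print("rim",disc(c,(553,-387),30,88,8),"foot",disc(c,(553,-387),29,8,8))
for q,p0 in(("tile",(550,-376)),("mat",(450,-102))):
    for d in trace(q,c)[:3]:
        m=d["pixels"]; print(q,d["location"],d["conf"],m.sum(),np.round(ray(c,d["location"],8)))
        if q=="tile":
            cn=cv2.convexHull(np.argwhere(m)[:,::-1].astype(np.int32)); r=cv2.minAreaRect(cn);print([np.round(ray(c,p,8)[:2]).tolist() for p in cv2.boxPoints(r)],ray(c,r[0],8))
```

```text
11.35 [ 519.08875076 -290.16326602  202.15613072]
rim [(42.9, 552.0, -385.0), (42.1, 552.0, -384.0), (41.8, 553.0, -384.0), (39.5, 553.0, -385.0)] foot [(32.8, 557.0, -383.0), (32.7, 557.0, -384.0), (32.1, 557.0, -385.0), (31.5, 558.0, -383.0)]
tile [86.3, 104.7] 0.92 11668 [ 391. -538.    8.]
[[423.0, -627.0], [325.0, -575.0], [358.0, -456.0], [461.0, -502.0]] [ 389.72611507 -540.03418401    8.        ]
tile [248.5, 397.6] 0.87 3149 [ 749. -386.    8.]
[[778.0, -442.0], [667.0, -429.0], [672.0, -325.0], [784.0, -332.0]] [ 723.355706   -381.73780474    8.        ]
tile [269.3, 232.3] 0.82 5123 [ 528. -351.    8.]
[[586.0, -446.0], [482.0, -411.0], [510.0, -307.0], [617.0, -336.0]] [ 546.98514565 -374.80436055    8.        ]
mat [458.5, 172.7] 0.8 1522 [ 461. -140.    8.]
```

View pics/w4.png

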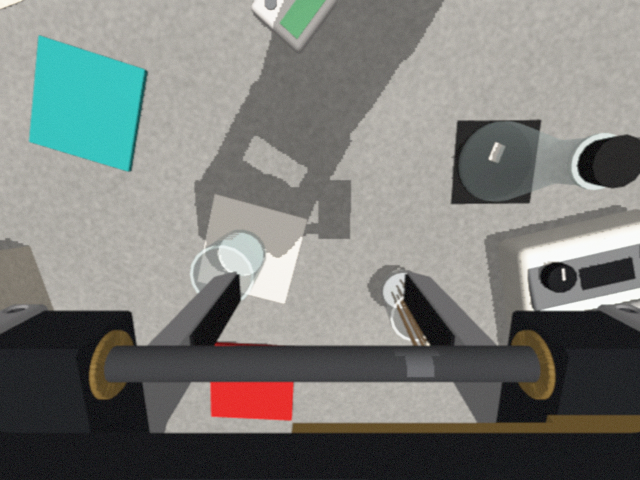

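The flask stands on the mat. The white plain tile shows at (258,250) with the beaker rim at (223,273); the tile centre of about (550,-375.5) agrees with the earlier fit. Grasp the beaker at (553,-386).

Emit:
servo_tool(
  motion=[
    {"wx": 0,"wy": 0,"wz": 0,"dx": -0.1,"dy": -0.3,"dz": 0,"fingers": -1},
    {"wx": 0,"wy": 0,"wz": 0,"dx": -0.25,"dy": -0.7,"dz": 0,"fingers": -1},
    {"wx": 0,"wy": 0,"wz": 0,"dx": -0.335,"dy": -0.96,"dz": 0,"fingers": -1},
    {"wx": 0,"wy": 0,"wz": 0,"dx": -0.335,"dy": -0.96,"dz": 0.1,"fingers": -1},
    {"wx": 0,"wy": 0,"wz": 0,"dx": -0.335,"dy": -0.96,"dz": 0.4,"fingers": -1},
    {"wx": 0,"wy": 0,"wz": 0,"dx": -0.335,"dy": -0.96,"dz": 0.7,"fingers": -1},
    {"wx": 0,"wy": 0,"wz": 0,"dx": -0.335,"dy": -0.96,"dz": 1,"fingers": -1},
  ],
)

```text
clock: 12.15
eef_pos: [552.7, -385.9, 101.1]
eef_rot: [-3.142, 0.0, -3.14]
wrist_force: [0.7, -0.6, -0.7]
finger_gap: 94.0
finger_force: 0.0
```

Emit:
servo_tool(
  motion=[
    {"wx": 0,"wy": 0,"wz": 0,"dx": 0,"dy": 0,"dz": 0.25,"fingers": -1},
    {"wx": 0,"wy": 0,"wz": 0,"dx": 0,"dy": 0,"dz": 0.42,"fingers": -1},
    {"wx": 0,"wy": 0,"wz": 0,"dx": 0,"dy": 0,"dz": 0.42,"fingers": 1},
    {"wx": 0,"wy": 0,"wz": 0,"dx": 0,"dy": 0,"dz": 0.42,"fingers": 1},
    {"wx": 0,"wy": 0,"wz": 0,"dx": 0,"dy": 0,"dz": 0.42,"fingers": 1},
    {"wx": 0,"wy": 0,"wz": 0,"dx": 0,"dy": 0,"dz": 0.42,"fingers": 1},
    {"wx": 0,"wy": 0,"wz": 0,"dx": 0,"dy": 0,"dz": 0.42,"fingers": 1},
    {"wx": 0,"wy": 0,"wz": 0,"dx": 0,"dy": 0,"dz": 0.42,"fingers": 1},
    {"wx": 0,"wy": 0,"wz": 0,"dx": 0,"dy": 0,"dz": 0.42,"fingers": 1},
    {"wx": 0,"wy": 0,"wz": 0,"dx": 0,"dy": 0,"dz": 0.42,"fingers": 1},
  ],
  newtons=12,
)

```text
clock: 13.15
eef_pos: [553.1, -387.5, 61.0]
eef_rot: [-3.141, 0.001, -3.141]
wrist_force: [-0.8, 3.1, 7.1]
finger_gap: 60.5
finger_force: 12.0
```

Emit:
servo_tool(
  motion=[
    {"wx": 0,"wy": 0,"wz": 0,"dx": 0,"dy": 0,"dz": -0.05,"fingers": 1},
    {"wx": 0,"wy": 0,"wz": 0,"dx": 0,"dy": 0,"dz": -0.2,"fingers": 1},
    {"wx": 0,"wy": 0,"wz": 0,"dx": 0,"dy": 0,"dz": -0.4,"fingers": 1},
    {"wx": 0,"wy": 0,"wz": 0,"dx": 0,"dy": 0,"dz": -0.7,"fingers": 1},
    {"wx": 0,"wy": 0,"wz": 0,"dx": 0,"dy": 0,"dz": -1,"fingers": 1},
  ],
)

```text
clock: 13.65
eef_pos: [552.5, -387.4, 162.0]
eef_rot: [-3.141, 0.0, -3.141]
wrist_force: [0.0, 0.3, -0.5]
finger_gap: 60.8
finger_force: 12.0
```

Emit:
servo_tool(
  motion=[
    {"wx": 0,"wy": 0,"wz": 0,"dx": 0,"dy": 0,"dz": -0.3,"fingers": 1},
    {"wx": 0,"wy": 0,"wz": 0,"dx": 0,"dy": 0,"dz": -0.5,"fingers": 1},
    {"wx": 0,"wy": 0,"wz": 0,"dx": 0,"dy": 0,"dz": -0.6,"fingers": 1},
    {"wx": 0,"wy": 0,"wz": 0,"dx": 0,"dy": 0,"dz": -0.6,"fingers": 1},
  ],
)

```text
clock: 14.05
eef_pos: [552.9, -387.6, 221.6]
eef_rot: [-3.14, 0.002, -3.141]
wrist_force: [-0.2, -0.3, -1.3]
finger_gap: 60.3
finger_force: 12.0
```

Run:
```python
from h import *
c=camera("wrist");s=read_state();print(s["clock"],s["eef_pos"],s["finger_gap"],s["wrist_force"])
g=s["eef_pos"]; print("rim",disc(c,(g[0],g[1]),30,g[2]+28,8))
```

```text
14.1 [ 552.6585314  -387.36044317  219.98721806] 60.54648848811496 [-0.48182545  0.67314515 -2.07309359]
rim [(75.9, 552.7, -388.4), (75.0, 553.7, -388.4), (75.0, 553.7, -387.4), (73.8, 552.7, -387.4)]
```

Emit:
servo_tool(
  motion=[
    {"wx": 0,"wy": 0,"wz": 0,"dx": 0,"dy": 0.12,"dz": 0,"fingers": 1},
    {"wx": 0,"wy": 0,"wz": 0,"dx": 0,"dy": 0.4,"dz": 0,"fingers": 1},
    {"wx": 0,"wy": 0,"wz": 0,"dx": -0.01,"dy": 0.68,"dz": 0,"fingers": 1},
    {"wx": 0,"wy": 0,"wz": 0,"dx": -0.012,"dy": 0.96,"dz": 0,"fingers": 1},
  ],
)

```text
clock: 14.5
eef_pos: [553.4, -289.4, 218.5]
eef_rot: [3.14, -0.002, -3.141]
wrist_force: [1.4, 0.0, -0.4]
finger_gap: 60.7
finger_force: 12.0
```

Emit:
servo_tool(
  motion=[
    {"wx": 0,"wy": 0,"wz": 0,"dx": 0,"dy": 0.32,"dz": 0,"fingers": 1},
    {"wx": 0,"wy": 0,"wz": 0,"dx": -0.01,"dy": 0.64,"dz": 0,"fingers": 1},
    {"wx": 0,"wy": 0,"wz": 0,"dx": -0.012,"dy": 0.96,"dz": 0,"fingers": 1},
  ],
)

```text
clock: 14.8
eef_pos: [554.4, -193.2, 218.7]
eef_rot: [3.141, -0.002, -3.141]
wrist_force: [0.8, 0.4, -0.7]
finger_gap: 60.5
finger_force: 12.0
```

Emit:
servo_tool(
  motion=[
    {"wx": 0,"wy": 0,"wz": 0,"dx": 0,"dy": 0.32,"dz": 0,"fingers": 1},
    {"wx": 0,"wy": 0,"wz": 0,"dx": -0.01,"dy": 0.64,"dz": 0,"fingers": 1},
    {"wx": 0,"wy": 0,"wz": 0,"dx": -0.012,"dy": 0.96,"dz": 0,"fingers": 1},
  ],
)

```text
clock: 15.1
eef_pos: [555.4, -97.3, 218.8]
eef_rot: [3.141, -0.002, -3.141]
wrist_force: [0.0, 0.3, -1.2]
finger_gap: 60.6
finger_force: 12.0
```

Emit:
servo_tool(
  motion=[
    {"wx": 0,"wy": 0,"wz": 0,"dx": 0,"dy": 0.32,"dz": 0,"fingers": 1},
    {"wx": 0,"wy": 0,"wz": 0,"dx": -0.01,"dy": 0.64,"dz": 0,"fingers": 1},
    {"wx": 0,"wy": 0,"wz": 0,"dx": -0.012,"dy": 0.96,"dz": 0,"fingers": 1},
  ],
)

```text
clock: 15.4
eef_pos: [556.5, -1.4, 218.8]
eef_rot: [3.141, -0.002, -3.141]
wrist_force: [1.5, 0.3, -1.0]
finger_gap: 60.6
finger_force: 12.0
```

Emit:
servo_tool(
  motion=[
    {"wx": 0,"wy": 0,"wz": 0,"dx": 0,"dy": 0.32,"dz": 0,"fingers": 1},
    {"wx": 0,"wy": 0,"wz": 0,"dx": -0.01,"dy": 0.64,"dz": 0,"fingers": 1},
    {"wx": 0,"wy": 0,"wz": 0,"dx": -0.012,"dy": 0.96,"dz": 0,"fingers": 1},
  ],
)

```text
clock: 15.7
eef_pos: [557.6, 94.5, 218.8]
eef_rot: [-3.141, -0.002, -3.141]
wrist_force: [0.3, -0.5, -0.6]
finger_gap: 60.7
finger_force: 12.0
```

Emit:
servo_tool(
  motion=[
    {"wx": 0,"wy": 0,"wz": 0,"dx": 0,"dy": 0.32,"dz": 0,"fingers": 1},
    {"wx": 0,"wy": 0,"wz": 0,"dx": -0.01,"dy": 0.64,"dz": 0,"fingers": 1},
    {"wx": 0,"wy": 0,"wz": 0,"dx": -0.012,"dy": 0.96,"dz": 0,"fingers": 1},
  ],
)

```text
clock: 16.0
eef_pos: [558.7, 190.4, 218.8]
eef_rot: [-3.141, -0.002, -3.141]
wrist_force: [-0.3, 0.4, -0.1]
finger_gap: 60.1
finger_force: 12.0
```

Emit:
servo_tool(
  motion=[
    {"wx": 0,"wy": 0,"wz": 0,"dx": 0,"dy": 0.32,"dz": 0,"fingers": 1},
    {"wx": 0,"wy": 0,"wz": 0,"dx": -0.01,"dy": 0.64,"dz": 0,"fingers": 1},
    {"wx": 0,"wy": 0,"wz": 0,"dx": -0.012,"dy": 0.96,"dz": 0,"fingers": 1},
  ],
)

```text
clock: 16.3
eef_pos: [559.8, 286.3, 218.7]
eef_rot: [-3.141, -0.002, -3.141]
wrist_force: [-0.3, 0.0, -1.0]
finger_gap: 60.6
finger_force: 12.0
```

Emit:
servo_tool(
  motion=[
    {"wx": 0,"wy": 0,"wz": 0,"dx": 0,"dy": 0.32,"dz": 0,"fingers": 1},
    {"wx": 0,"wy": 0,"wz": 0,"dx": -0.01,"dy": 0.64,"dz": 0,"fingers": 1},
    {"wx": 0,"wy": 0,"wz": 0,"dx": -0.012,"dy": 0.85,"dz": 0,"fingers": 1},
    {"wx": 0,"wy": 0,"wz": 0,"dx": -0.012,"dy": 0.96,"dz": 0,"fingers": 1},
    {"wx": 0,"wy": 0,"wz": 0,"dx": -0.012,"dy": 0.96,"dz": 0,"fingers": 1},
    {"wx": 0,"wy": 0,"wz": 0,"dx": -0.012,"dy": 0.96,"dz": 0,"fingers": 1},
  ],
)

```text
clock: 16.9
eef_pos: [562.0, 380.0, 219.5]
eef_rot: [-3.141, -0.001, 3.142]
wrist_force: [-0.8, 0.1, -0.6]
finger_gap: 60.6
finger_force: 12.0
```

Run:
```python
from h import *
c=camera("wrist");save(c,"w5.png");s=read_state();print(s["clock"],s["eef_pos"],s["finger_gap"],s["wrist_force"])
print("pan",disc(c,(560,380),60,62));
```

```text
16.95 [562.18790489 379.68298463 219.80203799] 60.547214334710716 [-0.46206038  0.35012682 -0.83717808]
pan [(70.3, 562.0, 382.0), (69.3, 563.0, 381.0), (69.3, 563.0, 382.0), (66.3, 562.0, 381.0)]
```

View pics/w5.png

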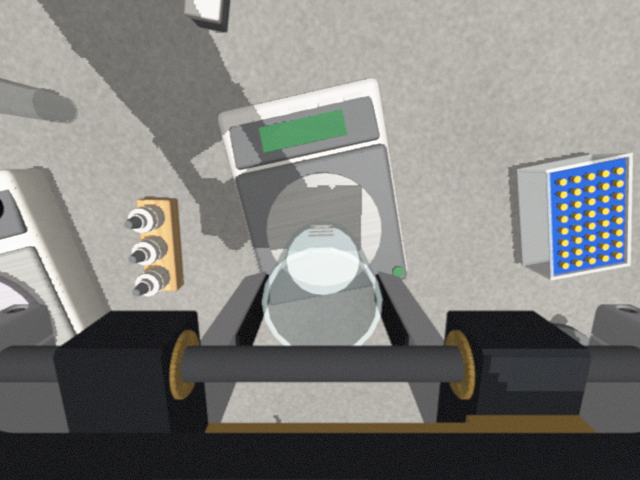

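The beaker hangs upright over the pan (pan centre about (562,382)). Lower it.

Emit:
servo_tool(
  motion=[
    {"wx": 0,"wy": 0,"wz": 0,"dx": 0,"dy": 0.015,"dz": 0.1,"fingers": 1},
    {"wx": 0,"wy": 0,"wz": 0,"dx": 0,"dy": 0.015,"dz": 0.35,"fingers": 1},
    {"wx": 0,"wy": 0,"wz": 0,"dx": 0,"dy": 0.015,"dz": 0.65,"fingers": 1},
    {"wx": 0,"wy": 0,"wz": 0,"dx": 0,"dy": 0.015,"dz": 0.9,"fingers": 1},
    {"wx": 0,"wy": 0,"wz": 0,"dx": 0,"dy": 0.015,"dz": 0.96,"fingers": 1},
    {"wx": 0,"wy": 0,"wz": 0,"dx": 0,"dy": 0.015,"dz": 1,"fingers": 1},
    {"wx": 0,"wy": 0,"wz": 0,"dx": 0,"dy": 0.015,"dz": 1,"fingers": 1},
    {"wx": 0,"wy": 0,"wz": 0,"dx": 0,"dy": 0.015,"dz": 1,"fingers": 1},
  ],
)

```text
clock: 17.75
eef_pos: [562.6, 382.3, 121.3]
eef_rot: [3.141, 0.002, -3.142]
wrist_force: [1.0, 0.4, -0.2]
finger_gap: 60.5
finger_force: 12.0
```

Emit:
servo_tool(
  motion=[
    {"wx": 0,"wy": 0,"wz": 0,"dx": 0,"dy": 0,"dz": 0.025,"fingers": 1},
    {"wx": 0,"wy": 0,"wz": 0,"dx": 0,"dy": 0,"dz": 0.04,"fingers": 1},
    {"wx": 0,"wy": 0,"wz": 0,"dx": 0,"dy": 0,"dz": 0.045,"fingers": 1},
    {"wx": 0,"wy": 0,"wz": 0,"dx": 0,"dy": 0,"dz": 0.045,"fingers": 1},
  ],
)

```text
clock: 18.15
eef_pos: [562.1, 382.1, 115.4]
eef_rot: [-3.142, -0.0, -3.141]
wrist_force: [-0.2, -0.4, -0.7]
finger_gap: 60.4
finger_force: 12.0
```

Emit:
servo_tool(
  motion=[
    {"wx": 0,"wy": 0,"wz": 0,"dx": 0,"dy": 0,"dz": 0.01,"fingers": 1},
    {"wx": 0,"wy": 0,"wz": 0,"dx": 0,"dy": 0,"dz": 0.015,"fingers": 1},
    {"wx": 0,"wy": 0,"wz": 0,"dx": 0,"dy": 0,"dz": 0.015,"fingers": 1},
  ],
)

```text
clock: 18.45
eef_pos: [562.5, 382.3, 115.0]
eef_rot: [3.141, 0.001, -3.141]
wrist_force: [-1.0, -1.4, 5.2]
finger_gap: 60.5
finger_force: 12.0
```

Emit:
servo_tool(
  motion=[
    {"wx": 0,"wy": 0,"wz": 0,"dx": 0,"dy": 0,"dz": 0,"fingers": -1},
    {"wx": 0,"wy": 0,"wz": 0,"dx": 0,"dy": 0,"dz": 0,"fingers": -1},
    {"wx": 0,"wy": 0,"wz": 0,"dx": 0,"dy": 0,"dz": 0,"fingers": -1},
    {"wx": 0,"wy": 0,"wz": 0,"dx": 0,"dy": 0,"dz": 0,"fingers": -1},
    {"wx": 0,"wy": 0,"wz": 0,"dx": 0,"dy": 0,"dz": -0.15,"fingers": -1},
    {"wx": 0,"wy": 0,"wz": 0,"dx": 0,"dy": 0,"dz": -0.4,"fingers": -1},
    {"wx": 0,"wy": 0,"wz": 0,"dx": 0,"dy": 0,"dz": -0.7,"fingers": -1},
    {"wx": 0,"wy": 0,"wz": 0,"dx": 0,"dy": 0,"dz": -1,"fingers": -1},
  ],
)

```text
clock: 19.25
eef_pos: [562.1, 382.1, 216.3]
eef_rot: [3.141, 0.001, -3.141]
wrist_force: [-0.9, 0.6, 0.6]
finger_gap: 93.6
finger_force: 0.0
```

Emit:
servo_tool(
  motion=[
    {"wx": 0,"wy": 0,"wz": 0,"dx": 0.1,"dy": -0.25,"dz": 0,"fingers": -1},
    {"wx": 0,"wy": 0,"wz": 0,"dx": 0.25,"dy": -0.6,"dz": 0,"fingers": -1},
    {"wx": 0,"wy": 0,"wz": 0,"dx": 0.4,"dy": -0.97,"dz": 0,"fingers": -1},
  ],
)

```text
clock: 19.55
eef_pos: [521.5, 284.3, 214.9]
eef_rot: [3.141, 0.001, -3.141]
wrist_force: [1.6, -0.8, 0.2]
finger_gap: 93.8
finger_force: 0.0
```

Emit:
servo_tool(
  motion=[
    {"wx": 0,"wy": 0,"wz": 0,"dx": 0.15,"dy": -0.35,"dz": 0,"fingers": -1},
    {"wx": 0,"wy": 0,"wz": 0,"dx": 0.32,"dy": -0.7,"dz": 0,"fingers": -1},
    {"wx": 0,"wy": 0,"wz": 0,"dx": 0.45,"dy": -0.97,"dz": 0,"fingers": -1},
    {"wx": 0,"wy": 0,"wz": 0,"dx": 0.45,"dy": -0.97,"dz": 0,"fingers": -1},
    {"wx": 0,"wy": 0,"wz": 0,"dx": 0.45,"dy": -0.97,"dz": 0,"fingers": -1},
  ],
)

```text
clock: 20.05
eef_pos: [477.6, 188.1, 215.3]
eef_rot: [3.141, 0.002, 3.141]
wrist_force: [0.2, 0.2, 0.7]
finger_gap: 93.8
finger_force: 0.0
```

Run:
```python
from fit import *
c=camera("wrist");s=read_state();print(s["clock"],s["eef_pos"],s["finger_gap"])
hsv=cv2.cvtColor(c["image"],cv2.COLOR_RGB2HSV);m=cv2.inRange(hsv,(105,120,40),(130,255,255))
n,l,st,ce=cv2.connectedComponentsWithStats(m)
for i in range(1,n):
    if st[i,4]>300: print(st[i],ce[i],ray(c,ce[i],111))
m2=[(c,d["pixels"]) for d in trace("tube",c)[:1]]
print(fit(M["tube"],m2,0,(436,90)) if m2 else "no", m2[0][1].sum())
ds=trace("beaker",c)
for d in ds[:2]: print(d["location"],d["conf"],fit(M["beaker"],[(c,d["pixels"])],62,(562,382)))
cs=camera("side");ds=trace("beaker",cs)
for d in ds[:1]: print(d["location"],d["conf"],fit(M["beaker"],[(cs,d["pixels"])],62,(562,382)))
```

```text
20.1 [477.63057113 188.53609542 214.86220726] 94.26880897233026
[ 186  174   44   42 1407] [207.38734897 194.37810945] [434.95997765  90.64223598 111.        ]
(array([435.44292167,  90.92023532]), np.float64(0.9561251587576493)) 2083
[498.4, 306.3] 0.87 (array([536.11677632, 351.09003677]), np.float64(0.3664650614325383))
[229.2, 144.5] 0.67 (array([559.18735404, 379.47818951]), np.float64(0.185546875))
```

Tube confirmed at (435.3, 90.8). Grasping its cap.

Emit:
servo_tool(
  motion=[
    {"wx": 0,"wy": 0,"wz": 0,"dx": 0.15,"dy": -0.35,"dz": 0,"fingers": -1},
    {"wx": 0,"wy": 0,"wz": 0,"dx": 0.32,"dy": -0.75,"dz": 0,"fingers": -1},
    {"wx": 0,"wy": 0,"wz": 0,"dx": 0.423,"dy": -0.977,"dz": 0,"fingers": -1},
    {"wx": 0,"wy": 0,"wz": 0,"dx": 0.423,"dy": -0.977,"dz": 0.1,"fingers": -1},
    {"wx": 0,"wy": 0,"wz": 0,"dx": 0.423,"dy": -0.977,"dz": 0.4,"fingers": -1},
    {"wx": 0,"wy": 0,"wz": 0,"dx": 0.423,"dy": -0.977,"dz": 0.7,"fingers": -1},
    {"wx": 0,"wy": 0,"wz": 0,"dx": 0.423,"dy": -0.977,"dz": 1,"fingers": -1},
  ],
)

```text
clock: 21.0
eef_pos: [435.1, 91.2, 112.5]
eef_rot: [3.141, 0.0, -3.141]
wrist_force: [0.9, 0.0, -0.9]
finger_gap: 94.3
finger_force: 0.0
```

Emit:
servo_tool(
  motion=[
    {"wx": 0,"wy": 0,"wz": 0,"dx": 0,"dy": 0,"dz": 0.2,"fingers": -1},
    {"wx": 0,"wy": 0,"wz": 0,"dx": 0,"dy": 0,"dz": 0.25,"fingers": 1},
    {"wx": 0,"wy": 0,"wz": 0,"dx": 0,"dy": 0,"dz": 0.25,"fingers": 1},
    {"wx": 0,"wy": 0,"wz": 0,"dx": 0,"dy": 0,"dz": 0.25,"fingers": 1},
    {"wx": 0,"wy": 0,"wz": 0,"dx": 0,"dy": 0,"dz": 0.25,"fingers": 1},
    {"wx": 0,"wy": 0,"wz": 0,"dx": 0,"dy": 0,"dz": 0.25,"fingers": 1},
    {"wx": 0,"wy": 0,"wz": 0,"dx": 0,"dy": 0,"dz": 0.25,"fingers": 1},
    {"wx": 0,"wy": 0,"wz": 0,"dx": 0,"dy": 0,"dz": 0.25,"fingers": 1},
    {"wx": 0,"wy": 0,"wz": 0,"dx": 0,"dy": 0,"dz": 0.25,"fingers": 1},
    {"wx": 0,"wy": 0,"wz": 0,"dx": 0,"dy": 0,"dz": 0.25,"fingers": 1},
  ],
  newtons=12,
)

```text
clock: 22.0
eef_pos: [435.0, 90.4, 89.1]
eef_rot: [3.142, 0.0, -3.141]
wrist_force: [0.8, -0.2, 1.7]
finger_gap: 35.0
finger_force: 12.0
```

Emit:
servo_tool(
  motion=[
    {"wx": 0,"wy": 0,"wz": 0,"dx": 0,"dy": 0,"dz": 0,"fingers": 1},
    {"wx": 0,"wy": 0,"wz": 0,"dx": 0,"dy": 0,"dz": 0,"fingers": 1},
    {"wx": 0,"wy": 0,"wz": 0,"dx": 0,"dy": 0,"dz": 0,"fingers": 1},
  ],
)

```text
clock: 22.3
eef_pos: [435.0, 90.4, 89.1]
eef_rot: [3.142, 0.0, -3.141]
wrist_force: [-0.1, -0.3, 1.9]
finger_gap: 34.5
finger_force: 12.0
```

Emit:
servo_tool(
  motion=[
    {"wx": 0,"wy": 0,"wz": 0,"dx": 0,"dy": 0,"dz": -0.05,"fingers": 1},
    {"wx": 0,"wy": 0,"wz": 0,"dx": 0,"dy": 0,"dz": -0.2,"fingers": 1},
    {"wx": 0,"wy": 0,"wz": 0,"dx": 0,"dy": 0,"dz": -0.4,"fingers": 1},
    {"wx": 0,"wy": 0,"wz": 0,"dx": 0,"dy": 0,"dz": -0.7,"fingers": 1},
    {"wx": 0,"wy": 0,"wz": 0,"dx": 0,"dy": 0,"dz": -1,"fingers": 1},
  ],
)

```text
clock: 22.8
eef_pos: [434.5, 90.3, 190.1]
eef_rot: [-3.141, -0.001, -3.141]
wrist_force: [-0.1, 0.1, 0.2]
finger_gap: 35.0
finger_force: 12.0
```

Emit:
servo_tool(
  motion=[
    {"wx": 0,"wy": 0,"wz": 0,"dx": -0.05,"dy": 0.1,"dz": -0.3,"fingers": 1},
    {"wx": 0,"wy": 0,"wz": 0,"dx": -0.15,"dy": 0.35,"dz": -0.6,"fingers": 1},
    {"wx": 0,"wy": 0,"wz": 0,"dx": -0.28,"dy": 0.65,"dz": -0.7,"fingers": 1},
    {"wx": 0,"wy": 0,"wz": 0,"dx": -0.42,"dy": 0.97,"dz": -0.7,"fingers": 1},
  ],
)

```text
clock: 23.2
eef_pos: [477.6, 188.5, 261.2]
eef_rot: [3.141, 0.003, 3.141]
wrist_force: [-0.2, -1.5, -0.9]
finger_gap: 34.1
finger_force: 12.0
```

Emit:
servo_tool(
  motion=[
    {"wx": 0,"wy": 0,"wz": 0,"dx": -0.14,"dy": 0.32,"dz": 0,"fingers": 1},
    {"wx": 0,"wy": 0,"wz": 0,"dx": -0.28,"dy": 0.65,"dz": 0,"fingers": 1},
    {"wx": 0,"wy": 0,"wz": 0,"dx": -0.36,"dy": 0.87,"dz": 0,"fingers": 1},
    {"wx": 0,"wy": 0,"wz": 0,"dx": -0.42,"dy": 0.97,"dz": 0,"fingers": 1},
    {"wx": 0,"wy": 0,"wz": 0,"dx": -0.42,"dy": 0.97,"dz": 0,"fingers": 1},
  ],
)

```text
clock: 23.7
eef_pos: [518.9, 285.3, 258.4]
eef_rot: [-3.141, -0.001, -3.14]
wrist_force: [0.9, -0.7, -1.4]
finger_gap: 34.4
finger_force: 12.0
```

Run:
```python
from fit import *
c=camera("wrist");save(c,"w6.png",(220,130,620,430),2);s=read_state();print(s["clock"],s["eef_pos"],s["finger_gap"])
print(disc(c,(562,382),30,142,12)[:2],disc(c,(562,382),29,62,12)[:2],"pan",disc(c,(562,382),60,62)[:2])
print(proj(c,(562,382,142)),proj(c,(562,382,62)))
```

```text
23.75 [518.6657053  284.50576084 258.53239126] 34.727018909342576
[(55.7, 561.0, 383.0), (51.8, 561.0, 384.0)] [(72.4, 558.0, 370.0), (67.5, 557.0, 370.0)] pan [(90.2, 563.0, 382.0), (89.0, 562.0, 381.0)]
[np.float64(424.0), np.float64(284.7)] [np.float64(403.8), np.float64(260.6)]
```

View pics/w6.png

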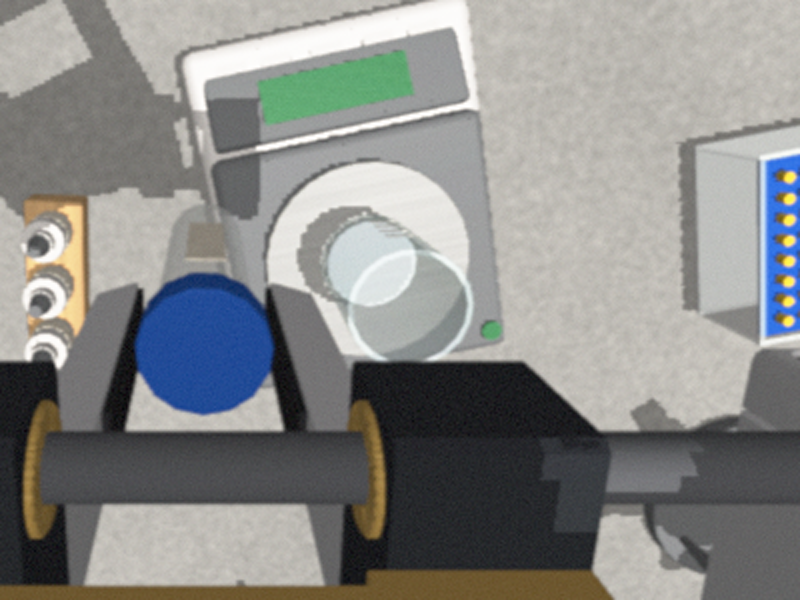

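The beaker is upright at the pan middle (rim at about (561,383)), with the tube in the grip. Move over and insert.

Emit:
servo_tool(
  motion=[
    {"wx": 0,"wy": 0,"wz": 0,"dx": -0.1,"dy": 0.2,"dz": 0,"fingers": 1},
    {"wx": 0,"wy": 0,"wz": 0,"dx": -0.25,"dy": 0.5,"dz": 0,"fingers": 1},
    {"wx": 0,"wy": 0,"wz": 0,"dx": -0.35,"dy": 0.8,"dz": 0,"fingers": 1},
    {"wx": 0,"wy": 0,"wz": 0,"dx": -0.43,"dy": 0.975,"dz": 0,"fingers": 1},
    {"wx": 0,"wy": 0,"wz": 0,"dx": -0.43,"dy": 0.975,"dz": 0,"fingers": 1},
    {"wx": 0,"wy": 0,"wz": 0,"dx": -0.43,"dy": 0.975,"dz": 0,"fingers": 1},
    {"wx": 0,"wy": 0,"wz": 0,"dx": -0.43,"dy": 0.975,"dz": 0,"fingers": 1},
  ],
)

```text
clock: 24.45
eef_pos: [561.8, 380.8, 259.4]
eef_rot: [-3.142, 0.0, 3.141]
wrist_force: [0.2, -0.4, 0.1]
finger_gap: 34.7
finger_force: 12.0
```

Emit:
servo_tool(
  motion=[
    {"wx": 0,"wy": 0,"wz": 0,"dx": 0,"dy": 0,"dz": 0.1,"fingers": 1},
    {"wx": 0,"wy": 0,"wz": 0,"dx": 0,"dy": 0,"dz": 0.25,"fingers": 1},
    {"wx": 0,"wy": 0,"wz": 0,"dx": 0,"dy": 0,"dz": 0.4,"fingers": 1},
    {"wx": 0,"wy": 0,"wz": 0,"dx": 0,"dy": 0,"dz": 0.4,"fingers": 1},
  ],
)

```text
clock: 24.85
eef_pos: [561.2, 381.0, 216.4]
eef_rot: [-3.14, -0.003, 3.141]
wrist_force: [0.1, 0.2, -0.6]
finger_gap: 34.7
finger_force: 12.0
```

Run:
```python
from h import *
s=read_state();print(s["clock"],s["eef_pos"],s["wrist_force"],s["finger_gap"])
```

```text
24.85 [561.15270053 380.96297957 216.42182292] [ 0.09402489  0.22007562 -0.6321597 ] 34.71374515514929
```

Emit:
servo_tool(
  motion=[
    {"wx": 0,"wy": 0,"wz": 0,"dx": 0,"dy": 0.01,"dz": 0.15,"fingers": 1},
    {"wx": 0,"wy": 0,"wz": 0,"dx": 0,"dy": 0.01,"dz": 0.3,"fingers": 1},
    {"wx": 0,"wy": 0,"wz": 0,"dx": 0,"dy": 0.01,"dz": 0.45,"fingers": 1},
    {"wx": 0,"wy": 0,"wz": 0,"dx": 0,"dy": 0.01,"dz": 0.55,"fingers": 1},
    {"wx": 0,"wy": 0,"wz": 0,"dx": 0,"dy": 0.01,"dz": 0.59,"fingers": 1},
    {"wx": 0,"wy": 0,"wz": 0,"dx": 0,"dy": 0.01,"dz": 0.6,"fingers": 1},
    {"wx": 0,"wy": 0,"wz": 0,"dx": 0,"dy": 0.01,"dz": 0.6,"fingers": 1},
    {"wx": 0,"wy": 0,"wz": 0,"dx": 0,"dy": 0.01,"dz": 0.6,"fingers": 1},
  ],
)

```text
clock: 25.65
eef_pos: [562.1, 383.1, 159.6]
eef_rot: [3.141, 0.001, -3.141]
wrist_force: [0.2, -0.3, -0.2]
finger_gap: 34.8
finger_force: 12.0
```

Emit:
servo_tool(
  motion=[
    {"wx": 0,"wy": 0,"wz": 0,"dx": 0,"dy": 0,"dz": 0.02,"fingers": 1},
    {"wx": 0,"wy": 0,"wz": 0,"dx": 0,"dy": 0,"dz": 0.035,"fingers": 1},
    {"wx": 0,"wy": 0,"wz": 0,"dx": 0,"dy": 0,"dz": 0.04,"fingers": 1},
    {"wx": 0,"wy": 0,"wz": 0,"dx": 0,"dy": 0,"dz": 0.04,"fingers": 1},
  ],
)

```text
clock: 26.05
eef_pos: [561.9, 383.0, 155.1]
eef_rot: [3.141, 0.0, -3.141]
wrist_force: [-0.4, 0.4, 0.6]
finger_gap: 34.4
finger_force: 12.0
```

Emit:
servo_tool(
  motion=[
    {"wx": 0,"wy": 0,"wz": 0,"dx": 0,"dy": 0,"dz": 0.008,"fingers": 1},
    {"wx": 0,"wy": 0,"wz": 0,"dx": 0,"dy": 0,"dz": 0.008,"fingers": 1},
    {"wx": 0,"wy": 0,"wz": 0,"dx": 0,"dy": 0,"dz": 0.008,"fingers": -1},
    {"wx": 0,"wy": 0,"wz": 0,"dx": 0,"dy": 0,"dz": 0.008,"fingers": -1},
    {"wx": 0,"wy": 0,"wz": 0,"dx": 0,"dy": 0,"dz": 0.008,"fingers": -1},
    {"wx": 0,"wy": 0,"wz": 0,"dx": 0,"dy": 0,"dz": 0.008,"fingers": -1},
    {"wx": 0,"wy": 0,"wz": 0,"dx": 0,"dy": 0,"dz": 0.008,"fingers": -1},
    {"wx": 0,"wy": 0,"wz": 0,"dx": 0,"dy": 0,"dz": 0.008,"fingers": -1},
  ],
)

```text
clock: 26.85
eef_pos: [561.8, 382.9, 154.1]
eef_rot: [-3.142, -0.0, -3.141]
wrist_force: [0.2, 0.1, 0.2]
finger_gap: 79.5
finger_force: 0.0
```

Emit:
servo_tool(
  motion=[
    {"wx": 0,"wy": 0,"wz": 0,"dx": 0,"dy": 0,"dz": -0.1,"fingers": -1},
    {"wx": 0,"wy": 0,"wz": 0,"dx": 0,"dy": 0,"dz": -0.3,"fingers": -1},
    {"wx": 0,"wy": 0,"wz": 0,"dx": 0,"dy": 0,"dz": -0.6,"fingers": -1},
    {"wx": 0,"wy": 0,"wz": 0,"dx": 0,"dy": 0,"dz": -1,"fingers": -1},
  ],
)

```text
clock: 27.25
eef_pos: [561.4, 382.6, 254.7]
eef_rot: [-3.14, -0.002, -3.141]
wrist_force: [0.3, -0.4, 0.3]
finger_gap: 93.8
finger_force: 0.0
```

Emit:
servo_tool(
  motion=[
    {"wx": 0,"wy": 0,"wz": 0,"dx": -0.05,"dy": -0.25,"dz": -0.1,"fingers": -1},
    {"wx": 0,"wy": 0,"wz": 0,"dx": -0.15,"dy": -0.6,"dz": -0.1,"fingers": -1},
    {"wx": 0,"wy": 0,"wz": 0,"dx": -0.25,"dy": -0.97,"dz": -0.1,"fingers": -1},
    {"wx": 0,"wy": 0,"wz": 0,"dx": -0.25,"dy": -0.97,"dz": -0.1,"fingers": -1},
    {"wx": 0,"wy": 0,"wz": 0,"dx": -0.25,"dy": -0.97,"dz": -0.1,"fingers": -1},
  ],
)

```text
clock: 27.75
eef_pos: [587.1, 285.5, 265.1]
eef_rot: [3.141, 0.001, 3.14]
wrist_force: [1.2, -0.3, 0.1]
finger_gap: 94.2
finger_force: 0.0
```

Run:
```python
from h import *
c=camera("wrist");a=c["image"][150:400,320:640];b=camera("side")["image"][80:200,150:310]
a=cv2.resize(a,None,fx=1.25,fy=1.25);b=cv2.resize(b,None,fx=2.4,fy=2.4);H=max(a.shape[0],b.shape[0])
cv2.imwrite("pics/w7.png",np.hstack([cv2.copyMakeBorder(i,0,H-i.shape[0],0,0,0) for i in(a,b)])[:,:,::-1])
s=read_state();print(s["clock"],s["eef_pos"])
```

```text
27.85 [586.6602795  286.74428995 264.55423324]
```

View pics/w7.png

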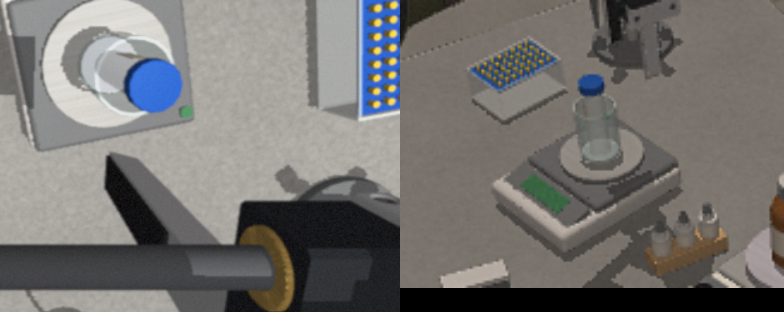

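The tube stands upright in the beaker on the pan. On to the bottle, checking it and the stirrer plate on the way.

Emit:
servo_tool(
  motion=[
    {"wx": 0,"wy": 0,"wz": 0,"dx": -0.05,"dy": -0.25,"dz": 0,"fingers": -1},
    {"wx": 0,"wy": 0,"wz": 0,"dx": -0.1,"dy": -0.6,"dz": 0,"fingers": -1},
    {"wx": 0,"wy": 0,"wz": 0,"dx": -0.2,"dy": -0.95,"dz": 0,"fingers": -1},
  ],
)

```text
clock: 28.15
eef_pos: [606.5, 191.5, 264.3]
eef_rot: [3.141, 0.0, -3.139]
wrist_force: [0.6, -0.5, -0.5]
finger_gap: 94.0
finger_force: 0.0
```

Emit:
servo_tool(
  motion=[
    {"wx": 0,"wy": 0,"wz": 0,"dx": 0,"dy": -0.35,"dz": 0,"fingers": -1},
    {"wx": 0,"wy": 0,"wz": 0,"dx": 0,"dy": -0.7,"dz": 0,"fingers": -1},
    {"wx": 0,"wy": 0,"wz": 0,"dx": 0,"dy": -0.9,"dz": 0,"fingers": -1},
    {"wx": 0,"wy": 0,"wz": 0,"dx": 0,"dy": -0.9,"dz": 0,"fingers": -1},
    {"wx": 0,"wy": 0,"wz": 0,"dx": 0,"dy": -0.9,"dz": 0,"fingers": -1},
  ],
)

```text
clock: 28.65
eef_pos: [606.9, 102.0, 264.3]
eef_rot: [3.141, 0.0, -3.141]
wrist_force: [-1.4, -0.5, 0.1]
finger_gap: 93.7
finger_force: 0.0
```

Run:
```python
from fit import *
c=camera("wrist");save(c,"w8.png");s=read_state();print(s["clock"],s["eef_pos"])
print("plate",disc(c,(664,20),67.5,85),"cap",disc(c,(665,21),19,210,8),proj(c,(664,20,85)),proj(c,(665,21,210)))
```

```text
28.7 [606.88740226 102.40964689 264.17474368]
plate [(40.7, 668.0, 22.0), (40.0, 668.0, 21.0), (39.5, 669.0, 22.0), (38.9, 667.0, 22.0)] cap [(37.7, 670.0, 18.0), (36.6, 671.0, 17.0), (36.0, 672.0, 17.0), (35.0, 672.0, 16.0)] [np.float64(250.1), np.float64(276.2)] [np.float64(217.8), np.float64(330.9)]
```

View pics/w8.png

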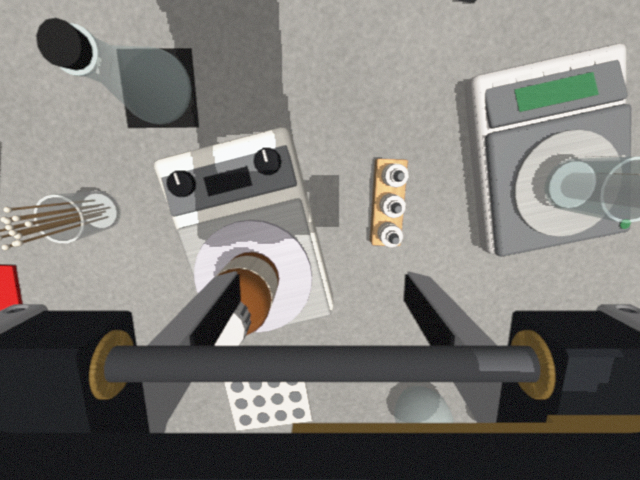

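The plate is at (253,276) and the bottle cap at (225,331) is partly hidden by a finger. The fitted bottle (665.5,21.4) is consistent. Grasping the cap.

Emit:
servo_tool(
  motion=[
    {"wx": 0,"wy": 0,"wz": 0,"dx": -0.2,"dy": -0.28,"dz": 0,"fingers": -1},
    {"wx": 0,"wy": 0,"wz": 0,"dx": -0.45,"dy": -0.63,"dz": 0,"fingers": -1},
    {"wx": 0,"wy": 0,"wz": 0,"dx": -0.59,"dy": -0.81,"dz": 0,"fingers": -1},
    {"wx": 0,"wy": 0,"wz": 0,"dx": -0.59,"dy": -0.81,"dz": 0,"fingers": -1},
    {"wx": 0,"wy": 0,"wz": 0,"dx": -0.59,"dy": -0.81,"dz": 0.2,"fingers": -1},
    {"wx": 0,"wy": 0,"wz": 0,"dx": -0.59,"dy": -0.81,"dz": 0.5,"fingers": -1},
    {"wx": 0,"wy": 0,"wz": 0,"dx": -0.59,"dy": -0.81,"dz": 0.75,"fingers": -1},
    {"wx": 0,"wy": 0,"wz": 0,"dx": -0.59,"dy": -0.81,"dz": 0.83,"fingers": -1},
    {"wx": 0,"wy": 0,"wz": 0,"dx": -0.59,"dy": -0.81,"dz": 0.83,"fingers": -1},
  ],
)

```text
clock: 29.6
eef_pos: [665.5, 21.4, 180.6]
eef_rot: [3.141, -0.002, -3.14]
wrist_force: [-0.1, 1.3, 0.4]
finger_gap: 94.1
finger_force: 0.0
```

Emit:
servo_tool(
  motion=[
    {"wx": 0,"wy": 0,"wz": 0,"dx": 0,"dy": 0,"dz": 0,"fingers": 1},
    {"wx": 0,"wy": 0,"wz": 0,"dx": 0,"dy": 0,"dz": 0,"fingers": 1},
    {"wx": 0,"wy": 0,"wz": 0,"dx": 0,"dy": 0,"dz": 0,"fingers": 1},
    {"wx": 0,"wy": 0,"wz": 0,"dx": 0,"dy": 0,"dz": 0,"fingers": 1},
    {"wx": 0,"wy": 0,"wz": 0,"dx": 0,"dy": 0,"dz": 0,"fingers": 1},
    {"wx": 0,"wy": 0,"wz": 0,"dx": 0,"dy": 0,"dz": 0,"fingers": 1},
    {"wx": 0,"wy": 0,"wz": 0,"dx": 0,"dy": 0,"dz": 0,"fingers": 1},
    {"wx": 0,"wy": 0,"wz": 0,"dx": 0,"dy": 0,"dz": 0,"fingers": 1},
    {"wx": 0,"wy": 0,"wz": 0,"dx": 0,"dy": 0,"dz": 0,"fingers": 1},
    {"wx": 0,"wy": 0,"wz": 0,"dx": 0,"dy": 0,"dz": 0,"fingers": 1},
  ],
  newtons=25,
)

```text
clock: 30.6
eef_pos: [665.9, 20.0, 181.1]
eef_rot: [3.141, -0.0, -3.141]
wrist_force: [-0.4, 1.3, 0.4]
finger_gap: 37.6
finger_force: 25.0
```

Emit:
servo_tool(
  motion=[
    {"wx": 0,"wy": 0,"wz": 0,"dx": 0,"dy": 0,"dz": 0,"fingers": 1},
    {"wx": 0,"wy": 0,"wz": 0,"dx": 0,"dy": 0,"dz": 0,"fingers": 1},
    {"wx": 0,"wy": 0,"wz": 0,"dx": 0,"dy": 0,"dz": -0.05,"fingers": 1},
    {"wx": 0,"wy": 0,"wz": 0,"dx": 0,"dy": 0,"dz": -0.15,"fingers": 1},
    {"wx": 0,"wy": 0,"wz": 0,"dx": 0,"dy": 0,"dz": -0.2,"fingers": 1},
    {"wx": 0,"wy": 0,"wz": 0,"dx": 0,"dy": 0,"dz": -0.2,"fingers": 1},
  ],
)

```text
clock: 31.2
eef_pos: [666.3, 19.9, 202.5]
eef_rot: [-3.141, 0.002, -3.141]
wrist_force: [-0.3, -0.8, -3.5]
finger_gap: 37.8
finger_force: 25.0
```

Emit:
servo_tool(
  motion=[
    {"wx": 0,"wy": 0,"wz": 0,"dx": 0,"dy": 0,"dz": -0.2,"fingers": 1},
    {"wx": 0,"wy": 0,"wz": 0,"dx": 0,"dy": 0,"dz": -0.45,"fingers": 1},
    {"wx": 0,"wy": 0,"wz": 0,"dx": 0,"dy": 0,"dz": -0.65,"fingers": 1},
    {"wx": 0,"wy": 0,"wz": 0,"dx": 0,"dy": 0,"dz": -0.7,"fingers": 1},
  ],
)

```text
clock: 31.6
eef_pos: [666.4, 19.9, 273.5]
eef_rot: [-3.141, 0.004, -3.141]
wrist_force: [0.7, 0.2, -3.2]
finger_gap: 37.4
finger_force: 25.0
```

Emit:
servo_tool(
  motion=[
    {"wx": 0,"wy": 0,"wz": 0,"dx": 0.04,"dy": -0.12,"dz": 0,"fingers": 1},
    {"wx": 0,"wy": 0,"wz": 0,"dx": 0.12,"dy": -0.4,"dz": 0,"fingers": 1},
    {"wx": 0,"wy": 0,"wz": 0,"dx": 0.2,"dy": -0.7,"dz": 0,"fingers": 1},
    {"wx": 0,"wy": 0,"wz": 0,"dx": 0.29,"dy": -0.99,"dz": 0,"fingers": 1},
  ],
)

```text
clock: 32.0
eef_pos: [635.8, -80.8, 269.2]
eef_rot: [3.141, -0.003, -3.141]
wrist_force: [1.3, 0.4, -2.4]
finger_gap: 37.4
finger_force: 25.0
```

Emit:
servo_tool(
  motion=[
    {"wx": 0,"wy": 0,"wz": 0,"dx": 0.09,"dy": -0.33,"dz": 0,"fingers": 1},
    {"wx": 0,"wy": 0,"wz": 0,"dx": 0.19,"dy": -0.66,"dz": 0,"fingers": 1},
    {"wx": 0,"wy": 0,"wz": 0,"dx": 0.29,"dy": -0.99,"dz": 0,"fingers": 1},
  ],
)

```text
clock: 32.3
eef_pos: [606.6, -179.9, 269.4]
eef_rot: [3.141, -0.002, 3.141]
wrist_force: [0.8, -0.4, -3.1]
finger_gap: 37.4
finger_force: 25.0
```

Emit:
servo_tool(
  motion=[
    {"wx": 0,"wy": 0,"wz": 0,"dx": 0.09,"dy": -0.33,"dz": 0,"fingers": 1},
    {"wx": 0,"wy": 0,"wz": 0,"dx": 0.19,"dy": -0.66,"dz": 0,"fingers": 1},
    {"wx": 0,"wy": 0,"wz": 0,"dx": 0.29,"dy": -0.99,"dz": 0,"fingers": 1},
  ],
)

```text
clock: 32.6
eef_pos: [577.5, -278.9, 269.3]
eef_rot: [3.141, -0.002, 3.141]
wrist_force: [0.6, 0.3, -2.4]
finger_gap: 37.5
finger_force: 25.0
```

Emit:
servo_tool(
  motion=[
    {"wx": 0,"wy": 0,"wz": 0,"dx": 0.09,"dy": -0.33,"dz": 0,"fingers": 1},
    {"wx": 0,"wy": 0,"wz": 0,"dx": 0.19,"dy": -0.66,"dz": 0,"fingers": 1},
    {"wx": 0,"wy": 0,"wz": 0,"dx": 0.25,"dy": -0.88,"dz": 0,"fingers": 1},
    {"wx": 0,"wy": 0,"wz": 0,"dx": 0.29,"dy": -0.985,"dz": 0,"fingers": 1},
    {"wx": 0,"wy": 0,"wz": 0,"dx": 0.29,"dy": -0.985,"dz": 0,"fingers": 1},
    {"wx": 0,"wy": 0,"wz": 0,"dx": 0.29,"dy": -0.985,"dz": 0,"fingers": 1},
  ],
)

```text
clock: 33.2
eef_pos: [550.1, -374.8, 270.6]
eef_rot: [3.141, -0.001, -3.141]
wrist_force: [-0.3, -0.9, -3.2]
finger_gap: 37.6
finger_force: 25.0
```

Run:
```python
from fit import *
c=camera("wrist");save(c,"w9.png");s=read_state();print(s["clock"],s["eef_pos"],s["finger_gap"])
for x,y in((-54,-54),(54,-54),(54,54),(-54,54)):
    C,S=np.cos(-.267),np.sin(-.267);print(proj(c,(550+C*x-S*y,-375.5+S*x+C*y,8)))
```

```text
33.25 [ 550.32857641 -374.49727916  270.87847503] 37.70163149166859
[np.float64(292.2), np.float64(164.7)]
[np.float64(273.0), np.float64(242.8)]
[np.float64(348.5), np.float64(262.7)]
[np.float64(371.7), np.float64(187.0)]
```

View pics/w9.png

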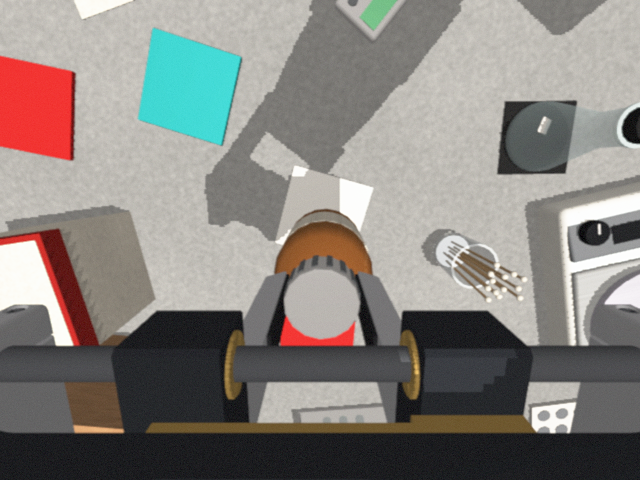

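Tile corners at (294,167) and (373,187) match the prediction within 2 px, and the bottle is upright above the tile. Lower.

Emit:
servo_tool(
  motion=[
    {"wx": 0,"wy": 0,"wz": 0,"dx": 0,"dy": 0,"dz": 0.1,"fingers": 1},
    {"wx": 0,"wy": 0,"wz": 0,"dx": 0,"dy": 0,"dz": 0.35,"fingers": 1},
    {"wx": 0,"wy": 0,"wz": 0,"dx": 0,"dy": 0,"dz": 0.65,"fingers": 1},
    {"wx": 0,"wy": 0,"wz": 0,"dx": 0,"dy": 0,"dz": 0.95,"fingers": 1},
    {"wx": 0,"wy": 0,"wz": 0,"dx": 0,"dy": 0,"dz": 1,"fingers": 1},
  ],
)

```text
clock: 33.75
eef_pos: [549.0, -373.8, 166.7]
eef_rot: [3.138, -0.005, -3.14]
wrist_force: [0.7, -0.4, -3.8]
finger_gap: 37.4
finger_force: 25.0
```

Emit:
servo_tool(
  motion=[
    {"wx": 0,"wy": 0,"wz": 0,"dx": 0,"dy": 0,"dz": 0.2,"fingers": 1},
    {"wx": 0,"wy": 0,"wz": 0,"dx": 0,"dy": 0,"dz": 0.4,"fingers": 1},
    {"wx": 0,"wy": 0,"wz": 0,"dx": 0,"dy": 0,"dz": 0.55,"fingers": 1},
    {"wx": 0,"wy": 0,"wz": 0,"dx": 0,"dy": 0,"dz": 0.62,"fingers": 1},
    {"wx": 0,"wy": 0,"wz": 0,"dx": 0,"dy": 0,"dz": 0.64,"fingers": 1},
    {"wx": 0,"wy": 0,"wz": 0,"dx": 0,"dy": 0,"dz": 0.64,"fingers": 1},
    {"wx": 0,"wy": 0,"wz": 0,"dx": 0,"dy": 0,"dz": 0.64,"fingers": 1},
  ],
)

```text
clock: 34.45
eef_pos: [550.4, -375.8, 108.2]
eef_rot: [-3.141, 0.001, -3.141]
wrist_force: [0.3, -0.4, -2.8]
finger_gap: 37.6
finger_force: 25.0
```

Emit:
servo_tool(
  motion=[
    {"wx": 0,"wy": 0,"wz": 0,"dx": 0,"dy": 0,"dz": 0.02,"fingers": 1},
    {"wx": 0,"wy": 0,"wz": 0,"dx": 0,"dy": 0,"dz": 0.03,"fingers": 1},
    {"wx": 0,"wy": 0,"wz": 0,"dx": 0,"dy": 0,"dz": 0.035,"fingers": 1},
    {"wx": 0,"wy": 0,"wz": 0,"dx": 0,"dy": 0,"dz": 0.035,"fingers": 1},
  ],
)

```text
clock: 34.85
eef_pos: [550.2, -375.6, 104.1]
eef_rot: [-3.141, 0.001, -3.141]
wrist_force: [0.3, 1.0, 0.5]
finger_gap: 37.7
finger_force: 25.0
```

Emit:
servo_tool(
  motion=[
    {"wx": 0,"wy": 0,"wz": 0,"dx": 0,"dy": 0,"dz": 0.004,"fingers": 1},
    {"wx": 0,"wy": 0,"wz": 0,"dx": 0,"dy": 0,"dz": 0.004,"fingers": -1},
    {"wx": 0,"wy": 0,"wz": 0,"dx": 0,"dy": 0,"dz": 0.004,"fingers": -1},
    {"wx": 0,"wy": 0,"wz": 0,"dx": 0,"dy": 0,"dz": 0.004,"fingers": -1},
    {"wx": 0,"wy": 0,"wz": 0,"dx": 0,"dy": 0,"dz": 0.004,"fingers": -1},
    {"wx": 0,"wy": 0,"wz": 0,"dx": 0,"dy": 0,"dz": 0.004,"fingers": -1},
    {"wx": 0,"wy": 0,"wz": 0,"dx": 0,"dy": 0,"dz": 0.004,"fingers": -1},
  ],
)

```text
clock: 35.55
eef_pos: [550.0, -375.6, 103.2]
eef_rot: [3.142, -0.0, -3.141]
wrist_force: [0.5, 0.7, -0.1]
finger_gap: 81.9
finger_force: 0.0
```

Emit:
servo_tool(
  motion=[
    {"wx": 0,"wy": 0,"wz": 0,"dx": 0,"dy": 0,"dz": -0.1,"fingers": -1},
    {"wx": 0,"wy": 0,"wz": 0,"dx": 0,"dy": 0,"dz": -0.3,"fingers": -1},
    {"wx": 0,"wy": 0,"wz": 0,"dx": 0,"dy": 0,"dz": -0.6,"fingers": -1},
    {"wx": 0,"wy": 0,"wz": 0,"dx": 0,"dy": 0,"dz": -1,"fingers": -1},
  ],
)

```text
clock: 35.95
eef_pos: [549.5, -375.2, 203.8]
eef_rot: [3.14, -0.002, -3.141]
wrist_force: [0.8, 0.1, 1.0]
finger_gap: 93.9
finger_force: 0.0
```

Emit:
servo_tool(
  motion=[
    {"wx": 0,"wy": 0,"wz": 0,"dx": 0.1,"dy": 0.25,"dz": -0.2,"fingers": -1},
    {"wx": 0,"wy": 0,"wz": 0,"dx": 0.22,"dy": 0.6,"dz": -0.3,"fingers": -1},
    {"wx": 0,"wy": 0,"wz": 0,"dx": 0.33,"dy": 0.9,"dz": -0.3,"fingers": -1},
  ],
)

```text
clock: 36.25
eef_pos: [516.8, -284.6, 235.8]
eef_rot: [-3.14, 0.003, 3.142]
wrist_force: [-0.1, 0.3, 0.3]
finger_gap: 94.0
finger_force: 0.0
```

Emit:
servo_tool(
  motion=[
    {"wx": 0,"wy": 0,"wz": 0,"dx": 0.12,"dy": 0.35,"dz": 0,"fingers": -1},
    {"wx": 0,"wy": 0,"wz": 0,"dx": 0.25,"dy": 0.7,"dz": 0,"fingers": -1},
    {"wx": 0,"wy": 0,"wz": 0,"dx": 0.33,"dy": 0.9,"dz": 0,"fingers": -1},
    {"wx": 0,"wy": 0,"wz": 0,"dx": 0.33,"dy": 0.9,"dz": 0,"fingers": -1},
    {"wx": 0,"wy": 0,"wz": 0,"dx": 0.33,"dy": 0.9,"dz": 0,"fingers": -1},
  ],
)

```text
clock: 36.75
eef_pos: [484.3, -195.8, 234.2]
eef_rot: [-3.141, 0.001, -3.141]
wrist_force: [1.2, 0.0, -0.1]
finger_gap: 93.8
finger_force: 0.0
```

Run:
```python
from fit import *
s=read_state();print(s["clock"],s["eef_pos"],s["finger_gap"])
C={n:camera(n) for n in("wrist","side")}
for n,c in C.items():
    for q,z,p,e in(("flask",3,(451,-101),0),("bottle",8,(550,-375),0)):
        ds=trace(q,c)
        if ds: print(n,q,ds[0]["location"],[np.round(v,2) for v in fit(M[q],[(c,ds[0]["pixels"])],z,p)])
    print("plate",disc(c,(665,21),67.5,85,12,(0,345))[:3])
```

```text
36.75 [ 484.27733015 -195.81511133  234.18537699] 93.7828241252036
wrist flask [411.4, 198.8] [array([449.34, -99.01]), np.float64(0.98)]
wrist bottle [162.8, 286.7] [array([ 549.51, -374.67]), np.float64(0.9)]
plate [(50.7, 676.0, 9.0), (35.9, 675.0, 9.0), (33.7, 676.0, 10.0)]
side flask [273.3, 248.2] [array([ 451.59, -100.79]), np.float64(0.95)]
side bottle [355.4, 291.5] [array([ 551.06, -374.41]), np.float64(0.94)]
plate [(18.9, 666.0, 22.0), (18.8, 667.0, 22.0), (18.7, 665.0, 21.0)]h.py:24: RuntimeWarning: All-NaN slice encountered
  d=samp(x,y,r-2)-samp(x,y,r+2);res.append((abs(np.nanmedian(d))+abs(np.nanmean(np.clip(d,-40,40))),x,y))
h.py:24: RuntimeWarning: Mean of empty slice
  d=samp(x,y,r-2)-samp(x,y,r+2);res.append((abs(np.nanmedian(d))+abs(np.nanmean(np.clip(d,-40,40))),x,y))
```

Bottle is at (550,-374.5) on the tile, the flask at (451,-101) and the plate at about (666.5,21.5). Grasp the flask.

Emit:
servo_tool(
  motion=[
    {"wx": 0,"wy": 0,"wz": 0,"dx": 0.1,"dy": 0.3,"dz": 0,"fingers": -1},
    {"wx": 0,"wy": 0,"wz": 0,"dx": 0.25,"dy": 0.7,"dz": 0,"fingers": -1},
    {"wx": 0,"wy": 0,"wz": 0,"dx": 0.335,"dy": 0.95,"dz": 0,"fingers": -1},
    {"wx": 0,"wy": 0,"wz": 0,"dx": 0.335,"dy": 0.95,"dz": 0,"fingers": -1},
    {"wx": 0,"wy": 0,"wz": 0,"dx": 0.335,"dy": 0.95,"dz": 0.15,"fingers": -1},
    {"wx": 0,"wy": 0,"wz": 0,"dx": 0.335,"dy": 0.95,"dz": 0.45,"fingers": -1},
    {"wx": 0,"wy": 0,"wz": 0,"dx": 0.335,"dy": 0.95,"dz": 0.75,"fingers": -1},
    {"wx": 0,"wy": 0,"wz": 0,"dx": 0.335,"dy": 0.95,"dz": 1,"fingers": -1},
  ],
)

```text
clock: 37.85
eef_pos: [450.4, -101.3, 131.7]
eef_rot: [3.142, -0.001, 3.141]
wrist_force: [0.3, -0.9, -0.0]
finger_gap: 93.9
finger_force: 0.0
```

Emit:
servo_tool(
  motion=[
    {"wx": 0,"wy": 0,"wz": 0,"dx": 0,"dy": 0,"dz": 0.2,"fingers": -1},
    {"wx": 0,"wy": 0,"wz": 0,"dx": 0,"dy": 0,"dz": 0.31,"fingers": -1},
    {"wx": 0,"wy": 0,"wz": 0,"dx": 0,"dy": 0,"dz": 0.31,"fingers": 1},
    {"wx": 0,"wy": 0,"wz": 0,"dx": 0,"dy": 0,"dz": 0.31,"fingers": 1},
    {"wx": 0,"wy": 0,"wz": 0,"dx": 0,"dy": 0,"dz": 0.31,"fingers": 1},
    {"wx": 0,"wy": 0,"wz": 0,"dx": 0,"dy": 0,"dz": 0.31,"fingers": 1},
    {"wx": 0,"wy": 0,"wz": 0,"dx": 0,"dy": 0,"dz": 0.31,"fingers": 1},
    {"wx": 0,"wy": 0,"wz": 0,"dx": 0,"dy": 0,"dz": 0.31,"fingers": 1},
    {"wx": 0,"wy": 0,"wz": 0,"dx": 0,"dy": 0,"dz": 0.31,"fingers": 1},
    {"wx": 0,"wy": 0,"wz": 0,"dx": 0,"dy": 0,"dz": 0.31,"fingers": 1},
  ],
  newtons=20,
)

```text
clock: 38.85
eef_pos: [450.5, -100.5, 102.4]
eef_rot: [3.141, 0.0, -3.141]
wrist_force: [-0.4, 0.9, 1.7]
finger_gap: 36.8
finger_force: 20.0
```

Emit:
servo_tool(
  motion=[
    {"wx": 0,"wy": 0,"wz": 0,"dx": 0,"dy": 0,"dz": 0,"fingers": 1},
    {"wx": 0,"wy": 0,"wz": 0,"dx": 0,"dy": 0,"dz": 0,"fingers": 1},
    {"wx": 0,"wy": 0,"wz": 0,"dx": 0,"dy": 0,"dz": 0,"fingers": 1},
    {"wx": 0,"wy": 0,"wz": 0,"dx": 0,"dy": 0,"dz": 0,"fingers": 1},
  ],
)

```text
clock: 39.25
eef_pos: [450.5, -100.6, 102.3]
eef_rot: [3.142, 0.0, -3.141]
wrist_force: [-0.6, 2.0, 3.5]
finger_gap: 36.8
finger_force: 20.0
```

Emit:
servo_tool(
  motion=[
    {"wx": 0,"wy": 0,"wz": 0,"dx": 0,"dy": 0,"dz": -0.05,"fingers": 1},
    {"wx": 0,"wy": 0,"wz": 0,"dx": 0,"dy": 0,"dz": -0.2,"fingers": 1},
    {"wx": 0,"wy": 0,"wz": 0,"dx": 0,"dy": 0,"dz": -0.45,"fingers": 1},
    {"wx": 0,"wy": 0,"wz": 0,"dx": 0,"dy": 0,"dz": -0.7,"fingers": 1},
    {"wx": 0,"wy": 0,"wz": 0,"dx": 0,"dy": 0,"dz": -1,"fingers": 1},
  ],
)

```text
clock: 39.75
eef_pos: [449.8, -100.5, 202.8]
eef_rot: [3.141, -0.002, -3.141]
wrist_force: [0.1, -0.7, -2.6]
finger_gap: 36.6
finger_force: 20.0
```

Emit:
servo_tool(
  motion=[
    {"wx": 0,"wy": 0,"wz": 0,"dx": -0.05,"dy": 0.03,"dz": -0.15,"fingers": 1},
    {"wx": 0,"wy": 0,"wz": 0,"dx": -0.2,"dy": 0.12,"dz": -0.2,"fingers": 1},
    {"wx": 0,"wy": 0,"wz": 0,"dx": -0.45,"dy": 0.26,"dz": -0.2,"fingers": 1},
    {"wx": 0,"wy": 0,"wz": 0,"dx": -0.72,"dy": 0.41,"dz": -0.2,"fingers": 1},
  ],
)

```text
clock: 40.15
eef_pos: [523.0, -59.3, 222.6]
eef_rot: [-3.141, 0.0, 3.141]
wrist_force: [-0.6, -1.1, -2.6]
finger_gap: 36.8
finger_force: 20.0
```

Emit:
servo_tool(
  motion=[
    {"wx": 0,"wy": 0,"wz": 0,"dx": -0.25,"dy": 0.14,"dz": 0,"fingers": 1},
    {"wx": 0,"wy": 0,"wz": 0,"dx": -0.5,"dy": 0.28,"dz": 0,"fingers": 1},
    {"wx": 0,"wy": 0,"wz": 0,"dx": -0.72,"dy": 0.41,"dz": 0,"fingers": 1},
  ],
)

```text
clock: 40.45
eef_pos: [595.2, -17.9, 221.9]
eef_rot: [-3.141, -0.001, -3.141]
wrist_force: [-0.3, -0.3, -1.8]
finger_gap: 36.8
finger_force: 20.0
```

Emit:
servo_tool(
  motion=[
    {"wx": 0,"wy": 0,"wz": 0,"dx": -0.25,"dy": 0.14,"dz": 0,"fingers": 1},
    {"wx": 0,"wy": 0,"wz": 0,"dx": -0.5,"dy": 0.28,"dz": 0,"fingers": 1},
    {"wx": 0,"wy": 0,"wz": 0,"dx": -0.65,"dy": 0.36,"dz": 0,"fingers": 1},
    {"wx": 0,"wy": 0,"wz": 0,"dx": -0.72,"dy": 0.4,"dz": 0,"fingers": 1},
    {"wx": 0,"wy": 0,"wz": 0,"dx": -0.72,"dy": 0.4,"dz": 0,"fingers": 1},
    {"wx": 0,"wy": 0,"wz": 0,"dx": -0.72,"dy": 0.4,"dz": 0,"fingers": 1},
  ],
)

```text
clock: 41.05
eef_pos: [665.9, 21.0, 222.2]
eef_rot: [-3.141, -0.001, 3.142]
wrist_force: [-0.9, -0.1, -2.6]
finger_gap: 37.0
finger_force: 20.0
```

Run:
```python
from h import *
c=camera("wrist");save(c,"w10.png",(160,120,480,360),2.5);s=read_state();print(s["clock"],s["eef_pos"],s["finger_gap"],s["wrist_force"])
print("plate",disc(c,(666,21),67.5,85,10)); q=[proj(c,(666.5+67.5*np.cos(a),21.5+67.5*np.sin(a),85)) for a in(np.pi,np.pi/2,-np.pi/2)]; print([((u-160)*2.5,(v-120)*2.5) for u,v in q])
```

```text
41.1 [665.87923614  20.92601103 222.39107699] 36.70511037985651 [-0.733214   -0.09372173 -1.93918689]
plate [(30.9, 669.0, 23.0), (30.6, 668.0, 23.0), (30.1, 669.0, 22.0), (30.0, 668.0, 22.0)]
[(np.float64(406.50000000000006), np.float64(112.5)), (np.float64(579.0), np.float64(289.75)), (np.float64(234.0), np.float64(289.75))]
```

View pics/w10.png

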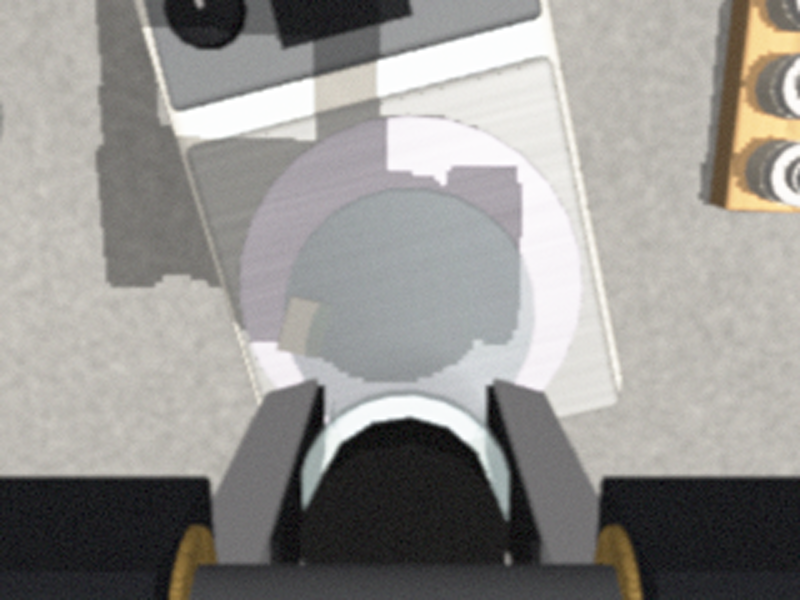

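The plate spans 240–583 in the crop, so its centre is (668,23), 2 mm off my prediction. The flask is upright. Shift by 2 mm and lower.

Emit:
servo_tool(
  motion=[
    {"wx": 0,"wy": 0,"wz": 0,"dx": -0.015,"dy": 0.02,"dz": 0.05,"fingers": 1},
    {"wx": 0,"wy": 0,"wz": 0,"dx": -0.015,"dy": 0.02,"dz": 0.15,"fingers": 1},
    {"wx": 0,"wy": 0,"wz": 0,"dx": -0.015,"dy": 0.02,"dz": 0.25,"fingers": 1},
    {"wx": 0,"wy": 0,"wz": 0,"dx": -0.015,"dy": 0.02,"dz": 0.31,"fingers": 1},
    {"wx": 0,"wy": 0,"wz": 0,"dx": -0.015,"dy": 0.02,"dz": 0.34,"fingers": 1},
    {"wx": 0,"wy": 0,"wz": 0,"dx": -0.015,"dy": 0.02,"dz": 0.355,"fingers": 1},
    {"wx": 0,"wy": 0,"wz": 0,"dx": -0.015,"dy": 0.02,"dz": 0.365,"fingers": 1},
    {"wx": 0,"wy": 0,"wz": 0,"dx": -0.015,"dy": 0.02,"dz": 0.365,"fingers": 1},
  ],
)

```text
clock: 41.9
eef_pos: [668.0, 23.5, 185.9]
eef_rot: [-3.142, 0.0, -3.141]
wrist_force: [-0.9, 0.5, -2.1]
finger_gap: 36.8
finger_force: 20.0
```

Emit:
servo_tool(
  motion=[
    {"wx": 0,"wy": 0,"wz": 0,"dx": 0,"dy": 0,"dz": 0.01,"fingers": 1},
    {"wx": 0,"wy": 0,"wz": 0,"dx": 0,"dy": 0,"dz": 0.015,"fingers": 1},
    {"wx": 0,"wy": 0,"wz": 0,"dx": 0,"dy": 0,"dz": 0.015,"fingers": 1},
  ],
)

```text
clock: 42.2
eef_pos: [668.0, 23.5, 184.4]
eef_rot: [-3.142, 0.0, -3.141]
wrist_force: [-1.0, -0.1, -1.9]
finger_gap: 36.5
finger_force: 20.0
```

Emit:
servo_tool(
  motion=[
    {"wx": 0,"wy": 0,"wz": 0,"dx": 0,"dy": 0,"dz": 0.01,"fingers": 1},
    {"wx": 0,"wy": 0,"wz": 0,"dx": 0,"dy": 0,"dz": 0.01,"fingers": 1},
    {"wx": 0,"wy": 0,"wz": 0,"dx": 0,"dy": 0,"dz": 0.01,"fingers": 1},
  ],
)

```text
clock: 42.5
eef_pos: [668.3, 23.6, 184.3]
eef_rot: [3.141, 0.002, -3.141]
wrist_force: [-1.0, 1.0, 5.7]
finger_gap: 36.7
finger_force: 20.0
```

Contact. Release and retreat straight up.

Emit:
servo_tool(
  motion=[
    {"wx": 0,"wy": 0,"wz": 0,"dx": 0,"dy": 0,"dz": -0.005,"fingers": 1},
    {"wx": 0,"wy": 0,"wz": 0,"dx": 0,"dy": 0,"dz": -0.005,"fingers": -1},
    {"wx": 0,"wy": 0,"wz": 0,"dx": 0,"dy": 0,"dz": -0.005,"fingers": -1},
    {"wx": 0,"wy": 0,"wz": 0,"dx": 0,"dy": 0,"dz": -0.005,"fingers": -1},
    {"wx": 0,"wy": 0,"wz": 0,"dx": 0,"dy": 0,"dz": -0.005,"fingers": -1},
    {"wx": 0,"wy": 0,"wz": 0,"dx": 0,"dy": 0,"dz": -0.005,"fingers": -1},
    {"wx": 0,"wy": 0,"wz": 0,"dx": 0,"dy": 0,"dz": -0.005,"fingers": -1},
  ],
)

```text
clock: 43.2
eef_pos: [667.9, 23.4, 183.7]
eef_rot: [-3.142, -0.0, -3.141]
wrist_force: [0.2, 0.0, 0.3]
finger_gap: 81.4
finger_force: 0.0
```

Emit:
servo_tool(
  motion=[
    {"wx": 0,"wy": 0,"wz": 0,"dx": 0,"dy": 0,"dz": -0.1,"fingers": -1},
    {"wx": 0,"wy": 0,"wz": 0,"dx": 0,"dy": 0,"dz": -0.3,"fingers": -1},
    {"wx": 0,"wy": 0,"wz": 0,"dx": 0,"dy": 0,"dz": -0.6,"fingers": -1},
    {"wx": 0,"wy": 0,"wz": 0,"dx": 0,"dy": 0,"dz": -0.9,"fingers": -1},
    {"wx": 0,"wy": 0,"wz": 0,"dx": 0,"dy": 0,"dz": -1,"fingers": -1},
    {"wx": 0,"wy": 0,"wz": 0,"dx": 0,"dy": 0,"dz": -1,"fingers": -1},
  ],
)

```text
clock: 43.8
eef_pos: [668.3, 23.4, 285.2]
eef_rot: [-3.142, 0.003, -3.141]
wrist_force: [0.4, -0.9, -0.0]
finger_gap: 94.4
finger_force: 0.0
```

Emit:
servo_tool(
  motion=[
    {"wx": 0,"wy": 0,"wz": 0,"dx": 0.3,"dy": 0,"dz": 0,"fingers": -1},
    {"wx": 0,"wy": 0,"wz": 0,"dx": 0.7,"dy": 0,"dz": 0,"fingers": -1},
    {"wx": 0,"wy": 0,"wz": 0,"dx": 1,"dy": 0,"dz": 0,"fingers": -1},
    {"wx": 0,"wy": 0,"wz": 0,"dx": 1,"dy": 0,"dz": 0,"fingers": -1},
    {"wx": 0,"wy": 0,"wz": 0,"dx": 1,"dy": 0,"dz": 0,"fingers": -1},
  ],
)

```text
clock: 44.3
eef_pos: [567.7, 23.4, 283.0]
eef_rot: [3.142, -0.001, -3.141]
wrist_force: [0.9, -0.6, 0.0]
finger_gap: 93.9
finger_force: 0.0
```

Run:
```python
from fit import *
s=read_state();print(s["clock"],s["eef_pos"],s["finger_gap"])
c=camera("side");save(c,"end.png",(150,60,450,340),2)
for q,z,p in(("flask",85,(668,23)),("bottle",8,(550,-375)),("tube",66,(562,382)),("swab_jar",0,(600,-196)),("dropper_rack",0,(589,188))):
    ds=trace(q,c)
    if ds: print(q,ds[0]["location"],[np.round(v,2) for v in fit(M[q],[(c,ds[0]["pixels"])],z,p)])
```

```text
44.3 [567.71494883  23.43992017 282.96327028] 93.91498723626401
flask [315.4, 175.3] [array([669.34,  23.31]), np.float64(0.96)]
bottle [354.8, 288.5] [array([ 549.58, -376.71]), np.float64(0.92)]
tube [230.1, 118.6] [array([566.57, 385.45]), np.float64(0.5)]
swab_jar [336.7, 244.5] [array([ 602.01, -197.31]), np.float64(0.65)]
dropper_rack [266.9, 182.2] [array([589.3 , 180.52]), np.float64(0.72)]
```

View pics/end.png

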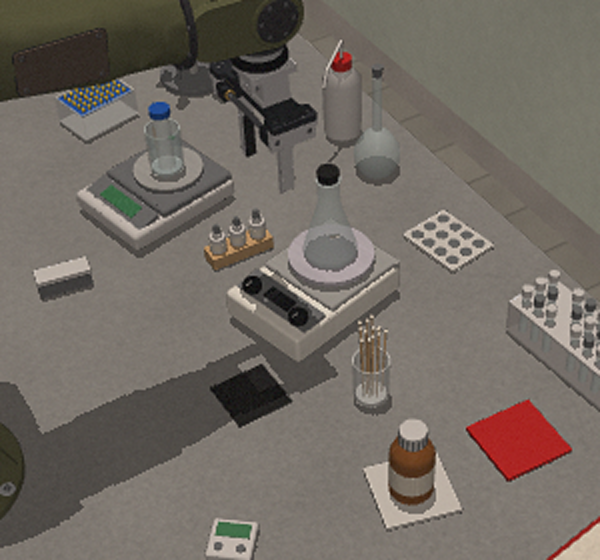

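All four stand upright and centred at their stations, the jar and rack are in place, and the gripper is clear. Handing in.

```bash
python3 -c "
from cell import *
print(sign_off())"
```

```text
the job is handed in; nothing more can be done
None
```

The job is handed in, with no verdict shown: in the last picture the flask stands on the stirrer, the bottle on the white tile, and the beaker on the balance pan with the tube upright inside; the jar and rack are where they were.

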